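Fan three tonewood swatches in the sample tray

TASK

Take the three wood swatches out of the sloping bin and shingle them lengthwise along the plywood sample tray, setting each down without dropping it: first the dark walnut, flat on the green ramp with its foot resting against the ramp side of the nearest white cleat, then the red cherry leaning on the walnut with its foot against the middle cleat, then the pale maple leaning on the cherry with its foot against the last cleat. Keep the fan straight and centred across the tray, let go of everything, and leave the glue pot, sanding block and brush where they are.

Things in the scene. Friction and masses are not known exactly. Their poses are not given: they have to be found in the camera images.
- bin: Fixed grey bin, 135 deep (x) x 300 wide (y) x 75 mm tall; origin at the centre of its underside, z up. Three bays side by side (centres y = -95, 0, +95 mm) slope at 30 degrees, rising towards its own +x. In each, one swatch lies lengthwise up the slope, long sides free. Its +x points roughly at the robot. Place and yaw vary; it may be left or right.
- bin_lip (a point): Middle of the bin's red lip at the low end. Swatches lie on black pads 30 mm wide, undersides 10 mm above the bay floors. Strips between bays are no higher than the swatches' undersides, but for posts 12 mm proud beside the lowest 20 mm of the slope
- tray: Fixed plywood tray, base 200 (x) x 150 (y) x 10 mm, origin on its underside (base from own x = -90 to +110 mm), z up. It carries a green ramp and, on its -x side, three white cleats across it (along y). Edge strips 6 mm high run along x at y = -72 and +72 mm. Its +x points roughly at the robot. Place and yaw vary; it may be left or right.
- ramp_foot (a point): Where the green ramp's face starts from the base (tray x = 0, z = 10 mm); the face is 36 mm wide, on the centre line, rises at 30 degrees towards the tray's +x and is 90 mm long
- cleat1 (a point): Middle of the top of the white cleat nearest the ramp (tray x = -5, z = 15 mm), for the walnut. Each cleat is 5 mm wide, 5 mm high, 110 mm long. A swatch's lower end stands on the base against its cleat's +x side, and the swatch rises towards the tray's +x: the walnut at 30, the cherry at about 27, the maple at about 25 degrees
- cleat2 (a point): Middle of the top of the middle cleat (tray x = -31, z = 15 mm), for the cherry
- cleat3 (a point): Middle of the top of the last cleat (tray x = -57, z = 15 mm), for the maple
- walnut: Very dark brown wood swatch, a flat bar 100 x 45 x 8 mm, about 25 g; origin at the centre of its underside, own x along the 100 mm length, y across the 45 mm width, z out of the upper face. Starts in any of the three bays at a slope of 30 degrees (own +x uphill).
- cherry: Reddish brown wood swatch, a flat bar 100 x 45 x 8 mm, about 25 g; origin at the centre of its underside, own x along the 100 mm length, y across the 45 mm width, z out of the upper face. Starts in any of the three bays at a slope of 30 degrees (own +x uphill).
- maple: Pale cream wood swatch, a flat bar 100 x 45 x 8 mm, about 25 g; origin at the centre of its underside, own x along the 100 mm length, y across the 45 mm width, z out of the upper face. Starts in any of the three bays at a slope of 30 degrees (own +x uphill).
- walnut_mid (a point): the middle of the walnut swatch's thickness, 4 mm above its body's origin along own z; in the finished fan at about x = 41.5, y = 0, z = 38.5 mm in the tray's frame
- cherry_mid (a point): the middle of the cherry swatch's thickness, 4 mm above its body's origin along own z; in the finished fan at about x = 16.5, y = 0, z = 36.5 mm in the tray's frame
- maple_mid (a point): the middle of the maple swatch's thickness, 4 mm above its body's origin along own z; in the finished fan at about x = -8.5, y = 0, z = 34.5 mm in the tray's frame
- glue_pot: White glue pot, 80 mm across, 90 mm tall, bystander; origin at the centre of its underside
- sanding_block: Cork sanding block 65 x 110 x 35 mm, bystander; origin at the centre of its underside
- brush: Glue brush lying on the bench, bystander; origin under its middle

How it is judged:
By the outcome, as a careful person would: the job done as asked, in the order asked, and still so for the second after the job is handed in, with the robot touching nothing.
It also fails if it takes over 72 s, if anything falls off the work surface, if the arm or the gripper's body presses on something with over 40 N, if the wrist force passes 120 N, or if a joint passes its speed limit or range.

ROBOT

A 6-joint arm with a two-finger parallel gripper is mounted at the origin on the work surface. World frame = base frame: x ahead of the robot, y to its left, z up, the work surface at z = 0. Lengths are in m, angles in rad, forces in N, time in s.
With the tool pointing down it reaches from about 0.35 to 0.925 m from the base axis. Payload 6.4 kg.
Tool frame: the origin (TCP) lies on the centre line of the jaws, within the pads' length; the fingertips stand 11 mm ahead of it and the grasp point (between the pads) lies 8 mm behind it (robot.tips_ahead is the distance from the TCP to the fingertips, in m); z points along the fingers, y is the direction in which the jaws open and shut (so a half turn about z gives the same grasp; the last joint's range is limited). The gripper opens to 85 mm and grips with 20 to 120 N. Pads are 22 mm wide; open, the fingers measure 114 mm over their backs; the gripper's body (76 mm by 85 mm) begins 54 mm behind the grasp point. The pads swing forward as they close: fully open they stand 13 mm farther back than shut.
Start: joints at [1.095, 0.245, 1.558, -0, 1.339, -0.174], TCP at [0.193, 0.621, 0.242] pointing down, gripper open.
Joint ranges: [-3.13, 3.13], [-1.02, 2.26], [0.13, 2.54], [-0.95, 4.09], [0.21, 2.88], [-2.74, 2.74]. Speed limits (rad/s): [2.57, 2.57, 3.14, 3.14, 3.14, 3.14].

INTERFACE

Orientations are given as a rotation vector (axis times angle).
In Python, from plant import robot gives the robot as it stands. The module is installed in compiled form; this text tells all that it offers.
- The arm moves only by the tool send_rows, never from a script. Its argument "deltas" is a list of rows, each an object of numbers: "tx", "ty", "tz": the shift along the tool's x, y, z in cm; "spin": the turn about the tool's z in degrees; "fingers": the opening, from 0 (shut) to 1 (fully open). In form: [{"tx": .., "ty": .., "tz": .., "spin": .., "fingers": ..}, ...]. A call has 1 to 10 rows; each row shifts and turns the commanded pose from where the row before left it, along the tool's axes as they then stand; what a row does not reach is not made up. A row lasts 1/10 s, in which the tool goes at most 50 mm and 8.59 degrees, less where a joint would pass 70% of its speed; a pose out of reach is approached as far as the arm can. A call is refused whole if a number of a shift passes 5 or a number of a turn 8.59, either way. A call with a gripper value outside its range is refused whole. The fingers move at their own pace and stop on an object; the grip force is fixed at half the most. Time passes only in rows, so rows that do not move let the fingers close. It gives the time, the measured TCP pose, the force and the opening at its end, in the units of the state.
- robot.observe(): the state, without advancing time (a new reading comes with each control period).
- robot.get_image(name): name is "scene" or "top" or "wrist"; returns a dict with "img" (420x560x3 uint8, red, green, blue), "z_map" (420x560 float32, m along the optical axis (not along the pixel's ray), 0 where there is no reading), "intrinsics" (3x3 intrinsics, pixels), "k1" (the pictures are not rectified: a ray, as slopes to the right and down, at radius r is drawn at 1 + k1 r^2 times it, then the intrinsics apply), "cam_to_world" (4x4, takes a point from camera to world coordinates). Camera axes: x right, y down, z forward; pixel columns grow to the right and rows downward; lengths in m; the calibration is good to about 2 mm. A picture is of the moment at which its call begins.
- robot.sign_off(): hands the job in, once; it reports no verdict.
The state is a dict: "clock": time; "joints": joint angles; "qvel": joint speeds; "joint_efforts": joint torques, N m; "ee_pos": TCP position; "eef_rot": TCP orientation; "force": force on the tool from outside, world axes, zero at the start; "wrist_torque": the same for the moment, N m; "gripper_width": finger opening in m.
Only numpy, scipy, OpenCV 4.12 (cv2) and the standard library are available. Lean on these libraries where they do the work, as an engineer would, in place of code of your own. Each camera call takes 0.05 s, during which the arm holds its last target. There are 200 camera calls.

## Working session

There is one attempt and no reset: what is moved stays moved. The work goes in short steps, Python scripts to look and compute and a tool call to move; the robot and the scene stay as the last step left them, time stands still between calls to the robot, and variables do not carry over. Pictures are saved under pics/ and viewed, about 8 in all and at most 12, crops included, and the job is handed in when it is done.

Besides the shell and the picture viewer there is one more tool, called after "Call:" by a JSON object that holds its "name" and its "arguments". send_rows: Moves the arm, as the interface text tells. Its arguments: {"type":"object","properties":{"deltas":{"type":"array"}},"required":["deltas"]}

```bash
mkdir -p pics
cat > h.py <<'E'
import numpy as np,cv2
from plant import robot
from scipy.spatial.transform import Rotation as R
def cam(n):
    d=robot.get_image(n); K=np.array(d["intrinsics"]);k=d["k1"];T=np.array(d["cam_to_world"])
    z=d["z_map"];h,w=z.shape
    u,v=np.meshgrid(np.arange(w),np.arange(h))
    p=cv2.undistortPoints(np.stack([u,v],-1).reshape(-1,1,2).astype(np.float64),K,np.array([k,0,0,0,0.]))
    s=np.concatenate([p.reshape(h,w,2),np.ones((h,w,1))],-1)
    X=(s*z[...,None])@T[:3,:3].T+T[:3,3]; X[z==0]=np.nan
    return d["img"],X,s@T[:3,:3].T,T[:3,3]   # img, points, rays, origin
def save(n,i): cv2.imwrite("pics/"+n,i[...,::-1])
E
python3 - <<'E'
from h import *
a=cam("scene");b=cam("top")
save("top1.png",b[0]);save("scene1.png",a[0])
np.savez("top.npz",i=b[0],X=b[1],r=b[2],o=b[3]);np.savez("scene.npz",i=a[0],X=a[1],r=a[2],o=a[3])
s=robot.observe();print(s)
E
```

```text
{'clock': 0.1, 'joints': array([ 1.09487634e+00,  2.45732080e-01,  1.55889333e+00,  4.13729357e-05,
        1.33867591e+00, -1.74113528e-01]), 'qvel': array([ 0.00107259, -0.00141255, -0.00415052,  0.00093411,  0.0007686 ,
        0.0020903 ]), 'joint_efforts': array([-4.82645476e-05, -4.30671251e+01, -3.27128828e+01, -1.32277837e-04,
        2.86004222e-03, -1.31557794e-06]), 'ee_pos': array([0.19298231, 0.62019496, 0.24129761]), 'eef_rot': array([-4.72206184e-01, -3.10531025e+00,  2.52278971e-03]), 'force': array([-0.18261042, -0.01106522,  0.50374722]), 'wrist_torque': array([0.02099125, 0.00567645, 0.00659712]), 'gripper_width': 0.08524775671592089}
```

View pics/top1.png

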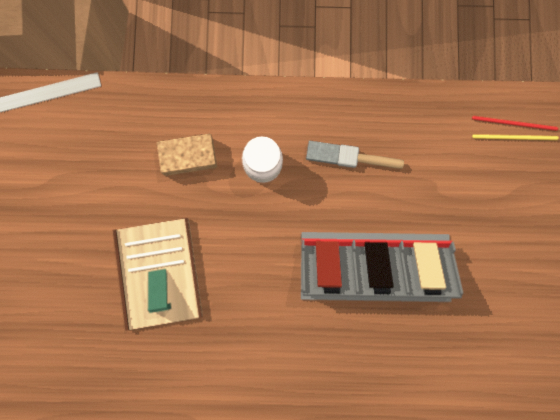

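View pics/scene1.png

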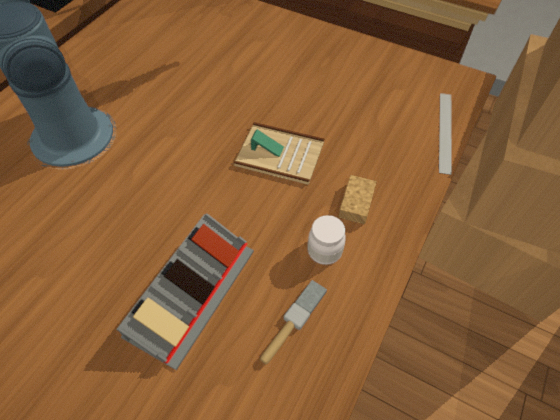

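Top view: tray at about (157,275), with cleats at (153,240), (155,253), (157,266) and green ramp at (157,290). The bin is at about (380,267), holding cherry (329,265), walnut (378,265) and maple (429,265), with the red lip away from the robot. Now I'll measure the poses.

```bash
cat > m.py <<'E'
from h import *
def comps(m,box,n=1):
    q=np.zeros(m.shape,np.uint8);x0,y0,x1,y1=box;q[y0:y1,x0:x1]=m[y0:y1,x0:x1]
    c,_=cv2.findContours(q,cv2.RETR_EXTERNAL,cv2.CHAIN_APPROX_NONE)
    c=sorted(c,key=cv2.contourArea)[::-1][:n]
    return [cv2.drawContours(np.zeros(m.shape,np.uint8),[k],-1,1,-1)>0 for k in c]
E
python3 - <<'E'
from m import *
d=np.load("top.npz");im,X=d["i"],d["X"];h=cv2.cvtColor(im,cv2.COLOR_RGB2HSV)
H,S,V=[h[...,i].astype(int) for i in range(3)];r,g,b=[im[...,i].astype(int) for i in range(3)]
def rep(n,m):
    P=X[m];P=P[~np.isnan(P).any(1)]
    c,s,a=cv2.minAreaRect((P[:,:2]*1000).astype(np.float32));
    # plane fit
    q=P-P.mean(0);A=np.linalg.svd(q,full_matrices=False)[2][2];A*=np.sign(A[2])
    print(n,len(P),"ctr",np.round(c,1),"size",np.round(s,1),"ang",round(a,1),"z",np.round(np.percentile(P[:,2],[2,50,98])*1000,1),"nrm",np.round(A,3))
bx=(295,225,470,310);tx=(110,210,205,335)
red=(r>100)&(g<45)&(b<45)
rep("lip",comps(red,(300,236,455,250))[0])
rep("cherry",comps((r>60)&(g<40)&(b<40),(310,247,348,295))[0])
rep("walnut",comps((V<55),(360,240,396,286))[0])
rep("maple",comps((r>190)&(g>150)&(b>80),(405,240,450,295))[0])
rep("green",comps((H>70)&(H<100)&(S>90)&(V>60),tx)[0])
for i,m in enumerate(comps((V>200)&(S<50),tx,3)): rep("cleat",m)
rep("tray",comps((V>110)&(S<160),tx)[0])
K=X[...,2]
z=X[225:310,295:470].reshape(-1,3);z=z[(z[:,2]>0.012)];c,s,a=cv2.minAreaRect((z[:,:2]*1000).astype(np.float32));print("bin",c,s,a,z[:,2].max())
E
```

```text
lip 27 ctr [ 589.5 -161.2] size [ 3.9 22.4] ang 0.9 z [15.6 21.  29.7] nrm [-0.963  0.012  0.269]
cherry 8 ctr [ 502.7 -122.4] size [ 0.2 13.7] ang 1.4 z [69.1 74.5 76.4] nrm [-1.    -0.021  0.021]
walnut 996 ctr [ 549.5 -221.6] size [81.9 45. ] ang 1.2 z [33.1 57.7 80.5] nrm [0.502 0.009 0.865]
maple 1088 ctr [ 550.8 -322.6] size [87.6 53.1] ang 0.9 z [31.  57.7 80.7] nrm [ 0.5   -0.028  0.866]
green 472 ctr [489.6 203.3] size [72.5 31.6] ang 10.1 z [17.  38.2 56.9] nrm [0.483 0.066 0.873]
cleat 172 ctr [537.6 215.3] size [  6.3 111.9] ang 10.7 z [ 9.8 16.1 19.9] nrm [-0.951 -0.178  0.253]
cleat 172 ctr [588.9 224.6] size [  6.6 109.2] ang 11.3 z [10.4 15.8 19.7] nrm [-0.972 -0.187  0.141]
cleat 168 ctr [563.4 219.4] size [  6.2 110.3] ang 10.8 z [ 9.1 16.  19.7] nrm [-0.95  -0.181  0.255]
tray 11837 ctr [526.1 215.6] size [252.  192.2] ang 2.3 z [-1.6 10.6 46.8] nrm [0.02  0.007 1.   ]
bin (545.5640258789062, -225.70945739746094) (134.8365936279297, 300.9156188964844) 0.16795706748962402 0.0842793869889007
```

Run:
```python
from m import *
print(robot.tips_ahead)
d=np.load("top.npz");im,X=d["i"],d["X"]
for row in (265,):
  print([(int(X[row,c,1]*1000),int(X[row,c,2]*1000)) for c in range(300,462,2)], X[row,300:460:40,0])
r,g,b=[im[...,i].astype(int) for i in range(3)]
print(im[265,329],im[243,380],im[265,429])
for n,m in (("cherry",comps((r>80)&(g<60)&(r>2.5*g),(310,249,348,295))[0]),("maple",comps((r>200)&(g>150)&(b>80),(405,240,450,295))[0]),("walnut",comps(r<60,(360,240,396,288))[0]),("lip",comps((r>120)&(g<60)&(r>2.5*g),(300,234,455,247))[0])):
  P=X[m]*1000; n_=P[:,2]>25 if n!="lip" else P[:,2]>0
  c=m.nonzero(); print(n,m.sum(),[(int(np.nanmean(X[m&(np.arange(420)[:,None]==q)][:,0])*1000),*np.round(np.nanpercentile(X[m&(np.arange(420)[:,None]==q)][:,1],[0,100])*1000,0)) for q in range(c[0].min(),c[0].max()+1,6 if n!="lip" else 2)],np.nanpercentile(P[:,0],[1,99]),np.nanpercentile(P[:,2],[1,99]))
```

```text
0.011
[(-73, 2), (-75, 42), (-78, 53), (-83, 36), (-87, 39), (-91, 38), (-95, 39), (-99, 39), (-103, 40), (-105, 59), (-109, 57), (-112, 59), (-116, 59), (-120, 57), (-124, 62), (-128, 60), (-131, 62), (-136, 57), (-139, 60), (-143, 58), (-150, 38), (-154, 38), (-158, 38), (-161, 39), (-166, 33), (-169, 39), (-173, 38), (-176, 47), (-181, 36), (-185, 39), (-189, 39), (-193, 35), (-197, 35), (-201, 36), (-201, 59), (-205, 59), (-209, 57), (-213, 58), (-217, 57), (-220, 58), (-224, 59), (-228, 56), (-232, 57), (-235, 60), (-240, 57), (-243, 59), (-252, 36), (-256, 35), (-260, 38), (-263, 38), (-268, 37), (-270, 44), (-272, 53), (-280, 33), (-284, 35), (-288, 34), (-290, 40), (-295, 37), (-300, 35), (-297, 58), (-300, 60), (-305, 58), (-309, 56), (-312, 60), (-316, 58), (-321, 55), (-323, 60), (-328, 56), (-333, 53), (-336, 57), (-339, 59), (-352, 32), (-354, 37), (-358, 35), (-363, 33), (-366, 36), (-370, 35), (-369, 50), (-391, -1), (-394, 1), (-398, 1)] [0.54419243 0.54513307 0.54633507 0.54806498]
[162  60  42] [45 20 18] [246 222 157]
cherry 82 [(523, np.float64(-139.0), np.float64
[... 499 characters left out ...]
 [507.1206169  592.69498248] [30.37554477 81.606679  ]
walnut 1053 [(590, np.float64(-243.0), np.float64(-200.0)), (577, np.float64(-243.0), np.float64(-200.0)), (565, np.float64(-242.0), np.float64(-200.0)), (554, np.float64(-244.0), np.float64(-201.0)), (542, np.float64(-244.0), np.float64(-200.0)), (531, np.float64(-244.0), np.float64(-200.0)), (519, np.float64(-244.0), np.float64(-200.0)), (508, np.float64(-245.0), np.float64(-200.0))] [504.90891461 590.19559039] [31.48897884 81.10936047]
lip 66 [(593, np.float64(-171.0), np.float64(-147.0)), (589, np.float64(-174.0), np.float64(-147.0)), (585, np.float64(-173.0), np.float64(-151.0))] [585.5324058  593.32176371] [14.50546172 32.66416817]
```

```bash
cat > go.py <<'E'
import sys
from h import *
def go(x,y,z,yaw=None):
    "tool-frame shift (cm) to world target mm, given at current yaw and after spinning to yaw"
    s=robot.observe();M=R.from_rotvec(s["eef_rot"]).as_matrix();p=np.array(s["ee_pos"])*1000
    th=np.degrees(np.arctan2(M[1,0],M[0,0]))%360
    print("t",round(s["clock"],2),"p",np.round(p,1),"yaw",round(th,2),"tz",np.round(M[:,2],3),"F",np.round(s["force"],1),"w",round(s["gripper_width"]*1000,1),"q",np.round(s["joints"],2))
    d=(np.array([x,y,z])-p)/10
    if yaw is None: yaw=th
    c=np.radians(yaw);print("spin",round(th-yaw,2),"then tx,ty,tz",np.round([d@[np.cos(c),np.sin(c),0],d@[np.sin(c),-np.cos(c),0],-d[2]],2))
if __name__=="__main__": go(*map(float,sys.argv[1:]))
E
python3 go.py 552 -222 160 180.5
```

```text
t 0.1 p [193.  620.2 241.3] yaw 162.71 tz [-0.001 -0.002 -1.   ] F [-0.2 -0.   0.5] w 85.2 q [ 1.09  0.25  1.56  0.    1.34 -0.17]
spin -17.79 then tx,ty,tz [-35.17 -84.53   8.13]
```

Call:
{"name": "send_rows", "arguments": {"deltas": [{"spin": -5.93}, {"spin": -5.93}, {"spin": -5.93}, {"tx": -1.7, "ty": -4.2, "fingers": 0.66}, {"tx": -1.7, "ty": -4.2, "fingers": 0.66}, {"tx": -1.7, "ty": -4.2, "fingers": 0.66}, {"tx": -1.7, "ty": -4.2, "fingers": 0.66}, {"tx": -1.7, "ty": -4.2, "fingers": 0.66}, {"tx": -1.7, "ty": -4.2, "fingers": 0.66}, {"tx": -1.7, "ty": -4.2, "fingers": 0.66}]}}

```text
validation failed for argument at $.de...
```

Call:
{"name": "send_rows", "arguments": {"deltas": [{"tx": -1.8, "ty": -4.2, "tz": 0.6, "fingers": 0.66}, {"tx": -1.8, "ty": -4.2, "tz": 0.6, "fingers": 0.66}, {"tx": -1.8, "ty": -4.2, "tz": 0.6, "fingers": 0.66}, {"tx": -1.8, "ty": -4.2, "tz": 0.6, "fingers": 0.66}, {"tx": -1.8, "ty": -4.2, "tz": 0.6, "fingers": 0.66}, {"tx": -1.8, "ty": -4.2, "tz": 0.6, "fingers": 0.66}, {"tx": -1.8, "ty": -4.2, "tz": 0.6, "fingers": 0.66}, {"tx": -1.8, "ty": -4.2, "tz": 0.6, "fingers": 0.66}, {"tx": -1.8, "ty": -4.2, "tz": 0.6, "fingers": 0.66}, {"tx": -1.8, "ty": -4.2, "tz": 0.6, "fingers": 0.66}]}}

```text
validation failed for argument at $.de...
```

Run:
```python
from go import *
go(552,-222,160,180.5)
a=cam("wrist");save("w1.png",a[0]);np.savez("w1.npz",i=a[0],X=a[1])
go(552,-222,53,180.5)
```

```text
t 0.1 p [193.  620.2 241.3] yaw 162.71 tz [-0.001 -0.002 -1.   ] F [-0.2 -0.   0.5] w 85.2 q [ 1.09  0.25  1.56  0.    1.34 -0.17]
spin -17.79 then tx,ty,tz [-35.17 -84.53   8.13]
t 0.15 p [193.  620.2 241.4] yaw 162.71 tz [-0.001 -0.001 -1.   ] F [-0.5  0.9 -0.4] w 85.2 q [ 1.09  0.25  1.56 -0.    1.34 -0.17]
spin -17.79 then tx,ty,tz [-35.16 -84.53  18.84]
```

View pics/w1.png

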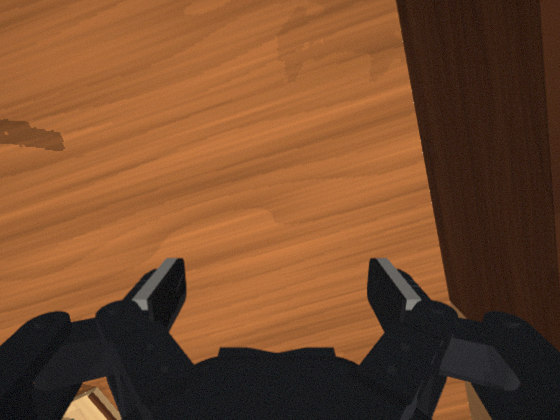

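The calls were refused, probably because every field is needed in each row. The wrist picture shows only bare bench, with the fingertips at (175,270) and (385,270).

Call:
{"name": "send_rows", "arguments": {"deltas": [{"tx": 0, "ty": 0, "tz": 0, "spin": -5.93, "fingers": 0.66}, {"tx": 0, "ty": 0, "tz": 0, "spin": -5.93, "fingers": 0.66}, {"tx": 0, "ty": 0, "tz": 0, "spin": -5.93, "fingers": 0.66}, {"tx": -1.7, "ty": -4.2, "tz": 0, "spin": 0, "fingers": 0.66}, {"tx": -1.7, "ty": -4.2, "tz": 0, "spin": 0, "fingers": 0.66}, {"tx": -1.7, "ty": -4.2, "tz": 0, "spin": 0, "fingers": 0.66}, {"tx": -1.7, "ty": -4.2, "tz": 0, "spin": 0, "fingers": 0.66}, {"tx": -1.7, "ty": -4.2, "tz": 0, "spin": 0, "fingers": 0.66}, {"tx": -1.7, "ty": -4.2, "tz": 0, "spin": 0, "fingers": 0.66}, {"tx": -1.7, "ty": -4.2, "tz": 0, "spin": 0, "fingers": 0.66}]}}

```text
clock: 1.15
ee_pos: [0.3149, 0.326, 0.2421]
eef_rot: [-0.015, 3.142, -0.0]
force: [0.8, -0.4, -0.0]
gripper_width: 0.0564
```

Call:
{"name": "send_rows", "arguments": {"deltas": [{"tx": -1.8, "ty": -4.2, "tz": 0.6, "spin": 0, "fingers": 0.66}, {"tx": -1.8, "ty": -4.2, "tz": 0.6, "spin": 0, "fingers": 0.66}, {"tx": -1.8, "ty": -4.2, "tz": 0.6, "spin": 0, "fingers": 0.66}, {"tx": -1.8, "ty": -4.2, "tz": 0.6, "spin": 0, "fingers": 0.66}, {"tx": -1.8, "ty": -4.2, "tz": 0.6, "spin": 0, "fingers": 0.66}, {"tx": -1.8, "ty": -4.2, "tz": 0.6, "spin": 0, "fingers": 0.66}, {"tx": -1.8, "ty": -4.2, "tz": 0.6, "spin": 0, "fingers": 0.66}, {"tx": -1.8, "ty": -4.2, "tz": 0.6, "spin": 0, "fingers": 0.66}, {"tx": -1.8, "ty": -4.2, "tz": 0.6, "spin": 0, "fingers": 0.66}, {"tx": -1.8, "ty": -4.2, "tz": 0.6, "spin": 0, "fingers": 0.66}]}}

```text
clock: 2.15
ee_pos: [0.4987, -0.0926, 0.1819]
eef_rot: [0.013, -3.142, -0.0]
force: [0.4, 0.5, 0.2]
gripper_width: 0.0562
```

```bash
python3 go.py 552 -222 160 180.5
```

```text
t 2.15 p [498.7 -92.6 181.9] yaw 180.47 tz [-0.  0. -1.] F [0.4 0.5 0.2] w 56.2 q [-0.41 -0.03  1.97  0.    1.2  -1.99]
spin -0.03 then tx,ty,tz [ -5.22 -12.98   2.19]
```

Call:
{"name": "send_rows", "arguments": {"deltas": [{"tx": -1.8, "ty": -4.3, "tz": 0.7, "spin": 0, "fingers": 0.66}, {"tx": -1.7, "ty": -4.3, "tz": 0.7, "spin": 0, "fingers": 0.66}, {"tx": -1.7, "ty": -4.3, "tz": 0.7, "spin": 0, "fingers": 0.66}]}}

```text
clock: 2.45
ee_pos: [0.5518, -0.2211, 0.1606]
eef_rot: [0.013, -3.141, -0.001]
force: [0.8, 0.5, 0.5]
gripper_width: 0.0564
```

Run:
```python
from go import *
a=cam("wrist");save("w2.png",a[0]);np.savez("w2.npz",i=a[0],X=a[1])
go(552,-222,53,180.5)
```

```text
t 2.5 p [ 553.  -226.9  159.5] yaw 180.25 tz [ 0.    -0.003 -1.   ] F [-3.1 -4.2  0.7] w 56.5 q [-0.58  0.21  1.76 -0.    1.17 -2.15]
spin -0.25 then tx,ty,tz [ 0.1   0.49 10.65]
```

View pics/w2.png

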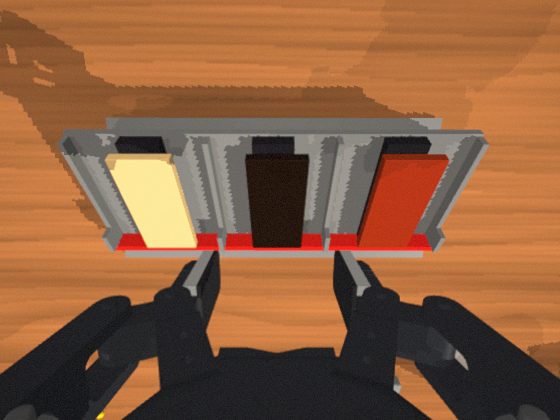

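Wrist view: maple at (152,200), walnut at (277,200) and cherry at (405,200), with the fingers either side of the walnut's line. Next I'll measure all three from this view.

Run:
```python
from m import *
from go import go
d=np.load("w2.npz");im,X=d["i"],d["X"]*1000;r,g,b=[im[...,i].astype(int) for i in range(3)]
for n,m in (("maple",comps((r>200)&(g>180)&(b>80),(95,150,205,252))[0]),("cherry",comps((r>130)&(g<80),(355,150,450,237))[0]),("walnut",comps((r<60)&(g<45),(240,155,315,248))[0])):
  P=X[m];P=P[~np.isnan(P).any(1)];q=P[np.abs(P[:,2]-57)<15]
  f=np.polyfit(q[:,0],q[:,2],1)
  c,s,a=cv2.minAreaRect(q[:,:2].astype(np.float32))
  print(n,len(P),"x",np.percentile(P[:,0],[.5,99.5]).round(1),"z",np.percentile(P[:,2],[.5,99.5]).round(1),"slope",np.degrees(np.arctan(f[0])).round(1),"z@x548",np.polyval(f,548).round(1),"yc",np.round(c[1],1),s,a,"y pct",np.percentile(q[:,1],[1,99]).round(1))
go(552,-222,53,180.5)
```

```text
maple 5083 x [506.5 591.6] z [28.6 79.2] slope -29.8 z@x548 55.0 yc -317.5 (60.13832092285156, 45.61709213256836) 0.6069730520248413 y pct [-339.4 -295. ]
cherry 4499 x [504.4 583.9] z [15.3 79.6] slope -30.0 z@x548 54.3 yc -123.1 (55.16356658935547, 44.972381591796875) 0.8011059761047363 y pct [-145.1 -101.4]
walnut 5089 x [503.2 590.4] z [30.2 79.4] slope -30.0 z@x548 54.7 yc -220.4 (55.86073684692383, 44.05139923095703) 0.4365187883377075 y pct [-242. -199.]
t 2.5 p [ 553.  -226.9  159.5] yaw 180.25 tz [ 0.    -0.003 -1.   ] F [-3.1 -4.2  0.7] w 56.5 q [-0.58  0.21  1.76 -0.    1.17 -2.15]
spin -0.25 then tx,ty,tz [ 0.1   0.49 10.65]
```

Call:
{"name": "send_rows", "arguments": {"deltas": [{"tx": 0, "ty": 0, "tz": 1, "spin": 0, "fingers": 0.66}, {"tx": 0, "ty": 0, "tz": 3, "spin": 0, "fingers": 0.66}, {"tx": 0, "ty": 0, "tz": 3, "spin": 0, "fingers": 0.66}, {"tx": 0, "ty": 0, "tz": 1, "spin": 0, "fingers": 0.66}, {"tx": 0, "ty": 0, "tz": 0, "spin": 0, "fingers": 0.66}]}}

```text
clock: 3.0
ee_pos: [0.55, -0.2175, 0.0793]
eef_rot: [0.015, -3.138, -0.004]
force: [-0.4, 0.2, -0.5]
gripper_width: 0.0561
```

```bash
python3 go.py 552 -221 52 180.7
```

```text
t 3.0 p [ 550.  -217.5   79.3] yaw 180.55 tz [-0.004  0.003 -1.   ] F [-0.4  0.2 -0.5] w 56.1 q [-0.57  0.31  1.8   0.    1.03 -2.15]
spin -0.15 then tx,ty,tz [-0.2  -0.36  2.73]
```

Call:
{"name": "send_rows", "arguments": {"deltas": [{"tx": -0.2, "ty": -0.35, "tz": 0.5, "spin": 0, "fingers": 0.66}, {"tx": 0, "ty": 0, "tz": 1.0, "spin": 0, "fingers": 0.66}, {"tx": 0, "ty": 0, "tz": 0.8, "spin": 0, "fingers": 0.66}, {"tx": 0, "ty": 0, "tz": 0.4, "spin": 0, "fingers": 0.66}, {"tx": 0, "ty": 0, "tz": 0, "spin": 0, "fingers": 0.66}]}}

```text
clock: 3.5
ee_pos: [0.5531, -0.2225, 0.0534]
eef_rot: [0.014, -3.14, -0.001]
force: [-0.5, -0.3, -0.0]
gripper_width: 0.0568
```

```bash
python3 go.py 552 -221 52 180.7
```

```text
t 3.5 p [ 553.1 -222.5   53.4] yaw 180.5 tz [-0.001  0.001 -1.   ] F [-0.5 -0.3 -0. ] w 56.8 q [-0.57  0.36  1.8   0.    0.99 -2.15]
spin -0.2 then tx,ty,tz [0.1  0.15 0.14]
```

Call:
{"name": "send_rows", "arguments": {"deltas": [{"tx": 0, "ty": 0.1, "tz": 0.1, "spin": 0, "fingers": 0.5}, {"tx": 0, "ty": 0, "tz": 0, "spin": 0, "fingers": 0.3}, {"tx": 0, "ty": 0, "tz": 0, "spin": 0, "fingers": 0}, {"tx": 0, "ty": 0, "tz": 0, "spin": 0, "fingers": 0}, {"tx": 0, "ty": 0, "tz": 0, "spin": 0, "fingers": 0}]}}

```text
clock: 4.0
ee_pos: [0.5537, -0.222, 0.0539]
eef_rot: [-0.014, 3.141, -0.001]
force: [-2.7, -0.6, 6.0]
gripper_width: 0.043
```

```bash
python3 go.py 552 -221 52 180.7
```

```text
t 4.0 p [ 553.7 -222.    53.9] yaw 180.5 tz [ 0. -0. -1.] F [-2.7 -0.6  6. ] w 43.0 q [-0.57  0.36  1.8  -0.    0.99 -2.15]
spin -0.2 then tx,ty,tz [0.17 0.1  0.19]
```

Call:
{"name": "send_rows", "arguments": {"deltas": [{"tx": 0, "ty": 0, "tz": -0.5, "spin": 0, "fingers": 0}, {"tx": 0, "ty": 0, "tz": -2, "spin": 0, "fingers": 0}, {"tx": 0, "ty": 0, "tz": -4, "spin": 0, "fingers": 0}, {"tx": 0, "ty": 0, "tz": -4, "spin": 0, "fingers": 0}, {"tx": 0, "ty": 2, "tz": -4, "spin": -2, "fingers": 0}, {"tx": -0.5, "ty": 4, "tz": -2, "spin": -2, "fingers": 0}, {"tx": -0.5, "ty": 4.8, "tz": 0, "spin": -2, "fingers": 0}, {"tx": 0, "ty": 4.8, "tz": 0, "spin": -2, "fingers": 0}, {"tx": 0, "ty": 4.8, "tz": 0, "spin": -2, "fingers": 0}, {"tx": 0, "ty": 4.8, "tz": 0, "spin": 0, "fingers": 0}]}}

```text
clock: 5.0
ee_pos: [0.5361, 0.031, 0.2183]
eef_rot: [-0.288, 3.127, 0.0]
force: [0.9, 0.8, -0.2]
gripper_width: 0.0428
```

```bash
python3 go.py 605 227 230 190.5
```

```text
t 5.0 p [536.1  31.  218.3] yaw 190.52 tz [ 0.001  0.    -1.   ] F [ 0.9  0.8 -0.2] w 42.8 q [-0.15  0.    1.87  0.    1.27 -1.91]
spin 0.02 then tx,ty,tz [-10.34  18.02  -1.17]
```

Call:
{"name": "send_rows", "arguments": {"deltas": [{"tx": -2.5, "ty": 4.2, "tz": -0.3, "spin": 0, "fingers": 0}, {"tx": -2.5, "ty": 4.2, "tz": -0.3, "spin": 0, "fingers": 0}, {"tx": -2.5, "ty": 4.2, "tz": -0.3, "spin": 0, "fingers": 0}, {"tx": -2, "ty": 3.5, "tz": -0.2, "spin": 0, "fingers": 0}, {"tx": -0.8, "ty": 1.9, "tz": 0, "spin": 0, "fingers": 0}, {"tx": 0, "ty": 0, "tz": 0, "spin": 0, "fingers": 0}, {"tx": 0, "ty": 0, "tz": 0, "spin": 0, "fingers": 0}]}}

```text
clock: 5.7
ee_pos: [0.6047, 0.2249, 0.2289]
eef_rot: [0.289, -3.128, 0.0]
force: [0.3, -0.4, 0.1]
gripper_width: 0.0427
```

Run:
```python
from go import *
a=cam("wrist");save("w3.png",a[0]);np.savez("w3.npz",i=a[0],X=a[1])
go(605,227,230,190.5)
```

```text
t 5.75 p [604.8 224.2 228.9] yaw 190.48 tz [-0.001 -0.    -1.   ] F [0.2 0.2 0.1] w 42.9 q [ 0.18  0.25  1.58 -0.    1.31 -1.57]
spin -0.02 then tx,ty,tz [-0.08  0.27 -0.11]
```

View pics/w3.png

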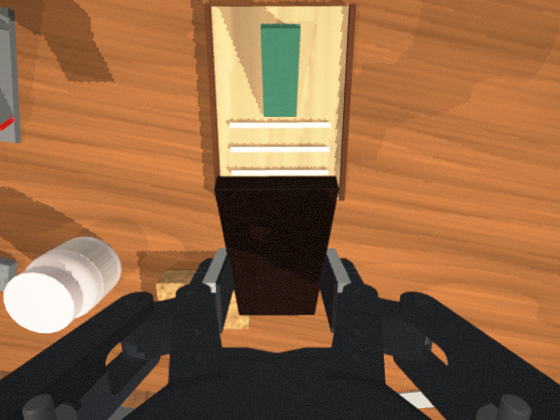

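Walnut is held squarely at (277,245). Beyond it are the cleats at rows 125, 149 and 172 and the ramp at (280,70). Now to measure the tray and the held walnut.

```bash
cat > meas.py <<'E'
from m import *
from scipy.spatial.transform import Rotation as R
def tool(X,p,rv): return (X-p)@R.from_rotvec(rv).as_matrix()
E
python3 - <<'E'
from meas import *
d=np.load("w3.npz");im,X=d["i"],d["X"]*1000;h=cv2.cvtColor(im,cv2.COLOR_RGB2HSV);H,S,V=[h[...,i].astype(int) for i in range(3)]
s=robot.observe();p=s["ee_pos"]*1000
def rep(n,m):
    P=X[m];P=P[~np.isnan(P).any(1)]
    c,sz,a=cv2.minAreaRect(P[:,:2].astype(np.float32));q=P-P.mean(0);A=np.linalg.svd(q,full_matrices=False)[2][0]
    print(n,len(P),"ctr",np.round(c,1),"mean",P.mean(0).round(1),"size",np.round(sz,1),"ang",round(a,2),"axis",np.degrees(np.arctan2(A[1],A[0])).round(2),"z",np.round(np.percentile(P[:,2],[2,50,98]),1))
rep("green",comps((H>60)&(H<100)&(S>80)&(V>50),(240,10,320,125))[0])
for m in comps((V>215)&(S<45),(215,115,345,156),2): rep("cleat",m)
m=comps((V<60),(215,180,340,312))[0];m=cv2.erode(m.astype(np.uint8),np.ones((3,3)))>0
P=tool(X[m],p,s["eef_rot"]);P=P[~np.isnan(P).any(1)]
P=P[np.abs(P[:,1])<20]; f=np.polyfit(P[:,0],P[:,2],1)
print("walnut tool x",np.percentile(P[:,0],[.5,99.5]),"z",np.percentile(P[:,2],[1,50,99]),"slope",np.degrees(np.arctan(f[0])),"z at x=0,9",np.polyval(f,[0,9]))
E
```

```text
green 3234 ctr [487.5 207.1] mean [485.1 206.7  36.8] size [78.5 34.6] ang 10.65 axis 10.86 z [13.9 38.3 54.8]
cleat 502 ctr [536.2 217. ] mean [536.2 217.   14.3] size [  4.3 109.4] ang 10.57 axis 100.58 z [ 9.3 14.8 16.5]
cleat 492 ctr [561.5 221.9] mean [561.6 221.6  14.7] size [  5.  109.4] ang 10.34 axis 100.53 z [ 9.9 15.  16.4]
walnut tool x [-33.32066084  49.18461599] z [-24.94897007 -11.09373836  21.16058818] slope -29.62749568509218 z at x=0,9 [ 2.38365234 -2.73477363]
```

```bash
cat > tray.py <<'E'
import sys
from go import *
a=np.radians(190.6);O=np.array([531.3,215.8]);ex=np.array([np.cos(a),np.sin(a)]);ey=np.array([-ex[1],ex[0]])
def tgo(x,y,z):
    w=O+x*ex+y*ey; go(w[0],w[1],z,190.6)
    p=robot.observe()["ee_pos"]*1000;d=p[:2]-O;print("tray xyz",np.round([d@ex,d@ey,p[2]],1))
if __name__=="__main__": tgo(*map(float,sys.argv[1:]))
E
python3 tray.py 36.7 0 70
```

```text
t 5.75 p [604.8 224.2 228.9] yaw 190.48 tz [-0.001 -0.    -1.   ] F [0.2 0.2 0.1] w 42.9 q [ 0.18  0.25  1.58 -0.    1.31 -1.57]
spin -0.12 then tx,ty,tz [11.04  0.52 15.89]
tray xyz [-73.7   5.2 228.9]
```

Call:
{"name": "send_rows", "arguments": {"deltas": [{"tx": 3, "ty": 0.2, "tz": 0, "spin": -0.1, "fingers": 0}, {"tx": 4, "ty": 0.2, "tz": 1, "spin": 0, "fingers": 0}, {"tx": 3, "ty": 0.1, "tz": 3, "spin": 0, "fingers": 0}, {"tx": 1, "ty": 0, "tz": 5, "spin": 0, "fingers": 0}, {"tx": 0, "ty": 0, "tz": 4.5, "spin": 0, "fingers": 0}, {"tx": 0, "ty": 0, "tz": 2, "spin": 0, "fingers": 0}, {"tx": 0, "ty": 0, "tz": 0, "spin": 0, "fingers": 0}, {"tx": 0, "ty": 0, "tz": 0, "spin": 0, "fingers": 0}]}}

```text
clock: 6.55
ee_pos: [0.4967, 0.2088, 0.076]
eef_rot: [-0.288, 3.128, 0.0]
force: [0.6, -0.0, 1.2]
gripper_width: 0.043
```

```bash
python3 tray.py 36.7 0 45
```

```text
t 6.55 p [496.7 208.8  76. ] yaw 190.52 tz [ 0.001  0.    -1.   ] F [ 0.6 -0.   1.2] w 43.0 q [ 0.19  0.21  1.94 -0.    0.99 -1.57]
spin -0.08 then tx,ty,tz [0.14 0.05 3.1 ]
tray xyz [35.3  0.5 76. ]
```

Call:
{"name": "send_rows", "arguments": {"deltas": [{"tx": 0.15, "ty": 0.05, "tz": 1, "spin": 0, "fingers": 0}, {"tx": 0, "ty": 0, "tz": 1.2, "spin": 0, "fingers": 0}, {"tx": 0, "ty": 0, "tz": 0.5, "spin": 0, "fingers": 0}, {"tx": 0, "ty": 0, "tz": 0.3, "spin": 0, "fingers": 0}, {"tx": 0, "ty": 0, "tz": 0, "spin": 0, "fingers": 0}]}}

```text
clock: 7.05
ee_pos: [0.4943, 0.2097, 0.0448]
eef_rot: [0.29, -3.127, 0.0]
force: [-0.2, 0.3, -0.5]
gripper_width: 0.0431
```

```bash
python3 tray.py 36.7 0 43
```

```text
t 7.05 p [494.3 209.7  44.8] yaw 190.6 tz [-0.001 -0.    -1.   ] F [-0.2  0.3 -0.5] w 43.1 q [ 0.19  0.26  1.95 -0.    0.94 -1.57]
spin 0.0 then tx,ty,tz [-0.08 -0.08  0.18]
tray xyz [37.5 -0.8 44.8]
```

Call:
{"name": "send_rows", "arguments": {"deltas": [{"tx": 0, "ty": -0.05, "tz": 0.1, "spin": 0, "fingers": 0}, {"tx": 0, "ty": 0, "tz": 0.1, "spin": 0, "fingers": 0}, {"tx": 0, "ty": 0, "tz": 0, "spin": 0, "fingers": 0}]}}

```text
clock: 7.35
ee_pos: [0.4948, 0.2093, 0.0434]
eef_rot: [-0.29, 3.128, 0.0]
force: [-0.3, 0.5, 0.3]
gripper_width: 0.0429
```

```bash
python3 tray.py 32.7 0 40.4
```

```text
t 7.35 p [494.8 209.3  43.4] yaw 190.6 tz [ 0.  0. -1.] F [-0.3  0.5  0.3] w 42.9 q [ 0.19  0.26  1.95 -0.    0.93 -1.57]
spin -0.0 then tx,ty,tz [-0.44 -0.03  0.3 ]
tray xyz [37.1 -0.3 43.4]
```

Now slide down-slope, parallel to the ramp, towards the cleat.

Call:
{"name": "send_rows", "arguments": {"deltas": [{"tx": -0.1, "ty": -0.03, "tz": 0.1, "spin": 0, "fingers": 0}, {"tx": -0.15, "ty": 0, "tz": 0.1, "spin": 0, "fingers": 0}, {"tx": -0.1, "ty": 0, "tz": 0.05, "spin": 0, "fingers": 0}, {"tx": 0, "ty": 0, "tz": 0, "spin": 0, "fingers": 0}]}}

```text
clock: 7.75
ee_pos: [0.4967, 0.2094, 0.0418]
eef_rot: [0.29, -3.122, 0.002]
force: [-12.1, -3.5, 15.9]
gripper_width: 0.0432
```

```bash
python3 tray.py 32.7 0 40.4
```

```text
t 7.75 p [496.7 209.4  41.8] yaw 190.62 tz [-0.006 -0.002 -1.   ] F [-12.1  -3.5  15.9] w 43.2 q [ 0.19  0.27  1.94 -0.    0.94 -1.57]
spin 0.02 then tx,ty,tz [-0.25 -0.    0.14]
tray xyz [35.2 -0.  41.8]
```

Call:
{"name": "send_rows", "arguments": {"deltas": [{"tx": 0.05, "ty": 0, "tz": -0.05, "spin": 0, "fingers": 0}, {"tx": 0, "ty": 0, "tz": 0, "spin": 0, "fingers": 0.53}, {"tx": 0, "ty": 0, "tz": 0, "spin": 0, "fingers": 0.6}, {"tx": 0, "ty": 0, "tz": 0, "spin": 0, "fingers": 0.7}, {"tx": 0, "ty": 0, "tz": -0.5, "spin": 0, "fingers": 0.7}, {"tx": 0, "ty": 0, "tz": -2, "spin": 0, "fingers": 0.7}, {"tx": -2, "ty": 0, "tz": -4, "spin": 0, "fingers": 0.7}, {"tx": -4, "ty": 0, "tz": -4.5, "spin": 0, "fingers": 0.7}, {"tx": -4, "ty": 0, "tz": -4.5, "spin": 0, "fingers": 0.7}, {"tx": -1, "ty": 0, "tz": -1, "spin": 0, "fingers": 0.7}]}}

```text
clock: 8.75
ee_pos: [0.5977, 0.228, 0.1977]
eef_rot: [-0.288, 3.117, 0.002]
force: [-0.0, 0.2, 0.0]
gripper_width: 0.0596
```

Run:
```python
from go import *
a=cam("wrist");save("w4.png",a[0][:330,100:460]);np.savez("w4.npz",i=a[0],X=a[1])
go(555,-123.5,170,180.7)
```

```text
t 8.8 p [597.7 227.9 197.3] yaw 190.57 tz [ 0.011  0.002 -1.   ] F [ 0.3 -0.9  1.8] w 59.4 q [ 0.19  0.26  1.63 -0.    1.24 -1.57]
spin 9.87 then tx,ty,tz [  4.7  -35.09   2.73]
```

View pics/w4.png

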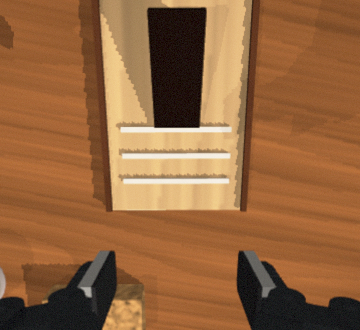

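The walnut lies on the ramp with its foot at cleat 1 (crop pixel (176,127)) and is centred on the cleats. Next is the cherry, with a quick check of the walnut first.

```bash
cat > chk.py <<'E'
from meas import *
from tray import O,ex,ey
def T(P): q=P[:,:2]-O; return np.c_[q@ex,q@ey,P[:,2]]
def rep(n,X,m):
    P=X[m];P=T(P[~np.isnan(P).any(1)]);c,sz,a=cv2.minAreaRect(P[:,:2].astype(np.float32))
    f=np.polyfit(P[:,0],P[:,2],1)
    print(n,len(P),"tray ctr",np.round(c,1),"size",np.round(sz,1),"ang",round(a,2),"x",np.percentile(P[:,0],[.5,99.5]).round(1),"z",np.percentile(P[:,2],[1,99]).round(1),"slope",np.degrees(np.arctan(f[0])).round(1),"z0",f[1].round(1))
E
python3 - <<'E'
from chk import *
d=np.load("w4.npz");im,X=d["i"],d["X"]*1000;h=cv2.cvtColor(im,cv2.COLOR_RGB2HSV);S,V=h[...,1].astype(int),h[...,2].astype(int)
for m in comps((V>215)&(S<45),(205,115,345,190),3): rep("cleat",X,m)
rep("walnut",X,comps(V<50,(240,5,315,128))[0])
E
```

```text
cleat 501 tray ctr [-4.7  0.3] size [108.5   3.9] ang 90.0 x [-6.7 -2.7] z [13.3 16.6] slope 1.5 z0 15.1
cleat 468 tray ctr [-30.3   0.2] size [  4.3 109. ] ang 0.11 x [-32.4 -28.1] z [13.3 16.6] slope 3.5 z0 16.8
cleat 419 tray ctr [-57.5  -0.2] size [  5.6 108.6] ang 0.04 x [-58.4 -54.7] z [13.3 16.4] slope 6.7 z0 21.6
walnut 6037 tray ctr [42.  -0.5] size [87.5 43.6] ang 0.03 x [-1.7 85. ] z [18.6 67.2] slope 30.0 z0 19.2
```

Call:
{"name": "send_rows", "arguments": {"deltas": [{"tx": 0, "ty": -1, "tz": 0, "spin": 2, "fingers": 0.66}, {"tx": 0.2, "ty": -3, "tz": 0, "spin": 2, "fingers": 0.66}, {"tx": 0.5, "ty": -4.5, "tz": 0, "spin": 2, "fingers": 0.66}, {"tx": 0.5, "ty": -4.7, "tz": 0, "spin": 2, "fingers": 0.66}, {"tx": 0.5, "ty": -4.7, "tz": 0.3, "spin": 1.9, "fingers": 0.66}, {"tx": 0.5, "ty": -4.7, "tz": 0.4, "spin": 0, "fingers": 0.66}, {"tx": 0.5, "ty": -4.7, "tz": 0.5, "spin": 0, "fingers": 0.66}, {"tx": 0.3, "ty": -4, "tz": 0.5, "spin": 0, "fingers": 0.66}, {"tx": 0.2, "ty": -2.5, "tz": 0.5, "spin": 0, "fingers": 0.66}, {"tx": 0, "ty": -1, "tz": 0.5, "spin": 0, "fingers": 0.66}]}}

```text
clock: 9.8
ee_pos: [0.5777, -0.1234, 0.1617]
eef_rot: [0.013, -3.138, -0.002]
force: [-0.9, 0.3, 0.2]
gripper_width: 0.0564
```

```bash
python3 go.py 556 -123.5 70 180.7
```

```text
t 9.8 p [ 577.7 -123.4  161.7] yaw 180.46 tz [-0.004  0.001 -1.   ] F [-0.9  0.3  0.2] w 56.4 q [-0.4   0.2   1.77 -0.    1.18 -1.98]
spin -0.24 then tx,ty,tz [2.17 0.01 9.17]
```

Run:
```python
from chk import *
d=np.load("w4.npz");im=d["i"]
c=im[105:145,205:350];save("w4z.png",cv2.resize(c,None,fx=5,fy=5,interpolation=cv2.INTER_NEAREST))
s=im.sum(2)
for u in (235,245,265,275,285,310,320): print(u,s[120:138,u])
```

```text
235 [546 532 535 441 369 350 393 680 713 710 714 709 625 555 546 543 540 538]
245 [537 551 533 439 395 351 405 677 715 711 711 712 630 566 541 543 546 539]
265 [ 39  39  39  53  80  40  29 228 674 716 711 710 595 538 530 539 538 543]
275 [ 41  17  69  70  54  67  17 235 673 716 712 706 597 535 526 530 534 531]
285 [ 76  57  82  54  46  72  16 219 677 717 708 702 621 565 554 563 560 567]
310 [529 528 430 385 384 350 468 684 712 707 710 716 593 534 533 539 531 541]
320 [565 560 497 415 382 369 468 683 698 685 708 710 621 563 568 566 561 563]
```

Call:
{"name": "send_rows", "arguments": {"deltas": [{"tx": 2.1, "ty": 0, "tz": 2, "spin": -0.2, "fingers": 0.66}, {"tx": 0, "ty": 0, "tz": 4, "spin": 0, "fingers": 0.66}, {"tx": 0, "ty": 0, "tz": 2, "spin": 0, "fingers": 0.66}, {"tx": 0, "ty": 0, "tz": 0.5, "spin": 0, "fingers": 0.66}, {"tx": 0, "ty": 0, "tz": 0, "spin": 0, "fingers": 0.66}]}}

```text
clock: 10.3
ee_pos: [0.5579, -0.1206, 0.0777]
eef_rot: [0.025, -3.139, -0.002]
force: [-0.1, -0.1, -0.2]
gripper_width: 0.0564
```

```bash
python3 go.py 556 -123.5 53 180.7
```

```text
t 10.3 p [ 557.9 -120.6   77.7] yaw 180.92 tz [-0.003  0.001 -1.   ] F [-0.1 -0.1 -0.2] w 56.4 q [-0.41  0.27  1.86  0.    1.02 -2.  ]
spin 0.22 then tx,ty,tz [ 0.19 -0.28  2.47]
```

Call:
{"name": "send_rows", "arguments": {"deltas": [{"tx": 0.1, "ty": -0.2, "tz": 1, "spin": 0, "fingers": 0.66}, {"tx": 0, "ty": 0, "tz": 1, "spin": 0, "fingers": 0.66}, {"tx": 0, "ty": 0, "tz": 0.6, "spin": 0, "fingers": 0.66}, {"tx": 0, "ty": 0, "tz": 0, "spin": 0, "fingers": 0.66}, {"tx": 0, "ty": 0, "tz": 0, "spin": 0, "fingers": 0.66}]}}

```text
clock: 10.8
ee_pos: [0.5582, -0.1237, 0.053]
eef_rot: [-0.025, 3.141, -0.0]
force: [0.5, 0.3, 0.5]
gripper_width: 0.0563
```

```bash
python3 go.py 556 -123 52 180.7
```

```text
t 10.8 p [ 558.2 -123.7   53. ] yaw 180.9 tz [ 0. -0. -1.] F [0.5 0.3 0.5] w 56.3 q [-0.42  0.31  1.86  0.    0.97 -2.  ]
spin 0.2 then tx,ty,tz [0.22 0.07 0.1 ]
```

Call:
{"name": "send_rows", "arguments": {"deltas": [{"tx": 0.2, "ty": 0.05, "tz": 0.1, "spin": 0, "fingers": 0.5}, {"tx": 0, "ty": 0, "tz": 0, "spin": 0, "fingers": 0.3}, {"tx": 0, "ty": 0, "tz": 0, "spin": 0, "fingers": 0}, {"tx": 0, "ty": 0, "tz": 0, "spin": 0, "fingers": 0}, {"tx": 0, "ty": 0, "tz": 0, "spin": 0, "fingers": 0}]}}

```text
clock: 11.3
ee_pos: [0.557, -0.1236, 0.0531]
eef_rot: [-0.024, 3.139, -0.001]
force: [-0.2, 0.7, 5.1]
gripper_width: 0.0427
```

Call:
{"name": "send_rows", "arguments": {"deltas": [{"tx": 0, "ty": 0, "tz": -0.5, "spin": 0, "fingers": 0}, {"tx": 0, "ty": 0, "tz": -2, "spin": 0, "fingers": 0}, {"tx": 0, "ty": 0, "tz": -4, "spin": 0, "fingers": 0}, {"tx": 0, "ty": 0, "tz": -4, "spin": 0, "fingers": 0}, {"tx": 0, "ty": 2, "tz": -4, "spin": -2, "fingers": 0}, {"tx": -0.5, "ty": 4, "tz": -2, "spin": -2, "fingers": 0}, {"tx": -0.5, "ty": 4.8, "tz": 0, "spin": -2, "fingers": 0}, {"tx": 0, "ty": 4.8, "tz": 0, "spin": -2, "fingers": 0}, {"tx": 0, "ty": 4.8, "tz": 0, "spin": -1.7, "fingers": 0}, {"tx": 0, "ty": 4.8, "tz": 0, "spin": 0, "fingers": 0}]}}

```text
clock: 12.3
ee_pos: [0.5364, 0.1293, 0.2165]
eef_rot: [0.291, -3.127, -0.0]
force: [0.8, -0.2, -0.2]
gripper_width: 0.0431
```

```bash
python3 tray.py -100 0 230
```

```text
t 12.3 p [536.4 129.3 216.5] yaw 190.62 tz [-0.001 -0.    -1.   ] F [ 0.8 -0.2 -0.2] w 43.1 q [ 0.03  0.04  1.83 -0.    1.27 -1.73]
spin 0.02 then tx,ty,tz [-11.09   8.6   -1.35]
tray xyz [ 10.9  86.  216.5]
```

Call:
{"name": "send_rows", "arguments": {"deltas": [{"tx": -1, "ty": 3, "tz": 0, "spin": 0, "fingers": 0}, {"tx": -1, "ty": 3, "tz": 0, "spin": 0, "fingers": 0}, {"tx": -0.5, "ty": 1.8, "tz": 0, "spin": 0, "fingers": 0}, {"tx": 0, "ty": 0.7, "tz": 0, "spin": 0, "fingers": 0}, {"tx": 0, "ty": 0, "tz": 0, "spin": 0, "fingers": 0}, {"tx": 0, "ty": 0, "tz": 0, "spin": 0, "fingers": 0}]}}

```text
clock: 12.9
ee_pos: [0.5462, 0.2149, 0.2166]
eef_rot: [0.289, -3.127, 0.001]
force: [0.6, 0.6, 0.5]
gripper_width: 0.0427
```

```bash
cat > held.py <<'E'
from meas import *
import tray
def held(lo,hi):
    s=robot.observe();p=s["ee_pos"]*1000;im,X,_,_=cam("wrist");X=X*1000
    P=tool(X,p,s["eef_rot"]); 
    with np.errstate(invalid="ignore"): m=(np.abs(P[...,1])<19)&(P[...,2]<32)&(P[...,2]>-45)&(P[...,0]>-45)&(P[...,0]<75)
    r,g,b=[im[...,i].astype(int) for i in range(3)]
    m&=(r>lo)&(r<hi); P=P[m]
    f=np.polyfit(P[:,0],P[:,2],1);k=np.abs(np.polyval(f,P[:,0])-P[:,2])<5;P=P[k];f=np.polyfit(P[:,0],P[:,2],1)
    x1=np.percentile(P[:,0],99.7);sl=-np.arctan(f[0]);xc=x1-50*np.cos(sl);zc=-np.polyval(f,xc)
    print("held n",len(P),"x",np.percentile(P[:,0],[.3,99.7]).round(1),"slope",np.degrees(sl).round(1),"mid rel TCP (toolx, up)",round(xc+4*np.sin(sl),1),round(zc-4*np.cos(sl),1))
E
python3 - <<'E'
from held import *
held(90,255)
tray.tgo(16.5-11+4,0,70)
E
```

```text
held n 12452 x [-34.1  54.1] slope 29.6 mid rel TCP (toolx, up) 12.6 -1.2
t 12.95 p [546.4 214.6 216.8] yaw 190.54 tz [-0.001 -0.    -1.   ] F [ 0.3 -0.5 -1.1] w 43.0 q [ 0.18  0.12  1.74 -0.    1.27 -1.57]
spin -0.06 then tx,ty,tz [ 2.41  0.39 14.68]
tray xyz [-14.6   3.9 216.8]
```

Call:
{"name": "send_rows", "arguments": {"deltas": [{"tx": 0.4, "ty": 0.2, "tz": 3, "spin": 0, "fingers": 0}, {"tx": 1, "ty": 0.2, "tz": 4, "spin": 0, "fingers": 0}, {"tx": 1, "ty": 0, "tz": 4, "spin": 0, "fingers": 0}, {"tx": 0, "ty": 0, "tz": 3.5, "spin": 0, "fingers": 0}, {"tx": 0, "ty": 0, "tz": 1, "spin": 0, "fingers": 0}, {"tx": 0, "ty": 0, "tz": 0, "spin": 0, "fingers": 0}, {"tx": 0, "ty": 0, "tz": 0, "spin": 0, "fingers": 0}]}}

```text
clock: 13.65
ee_pos: [0.5239, 0.215, 0.0639]
eef_rot: [-0.289, 3.125, 0.0]
force: [-0.2, 0.0, -0.2]
gripper_width: 0.043
```

```bash
python3 tray.py 9.5 0 45
```

```text
t 13.65 p [523.9 215.   63.9] yaw 190.56 tz [ 0.003  0.001 -1.   ] F [-0.2  0.  -0.2] w 43.0 q [ 0.19  0.28  1.87 -0.    0.98 -1.57]
spin -0.04 then tx,ty,tz [ 0.21 -0.06  1.89]
tray xyz [ 7.4 -0.6 63.9]
```

Call:
{"name": "send_rows", "arguments": {"deltas": [{"tx": 0, "ty": -0.05, "tz": 0.8, "spin": 0, "fingers": 0}, {"tx": 0, "ty": 0, "tz": 0.8, "spin": 0, "fingers": 0}, {"tx": 0, "ty": 0, "tz": 0.2, "spin": 0, "fingers": 0}, {"tx": 0, "ty": 0, "tz": 0.1, "spin": 0, "fingers": 0}, {"tx": 0, "ty": 0, "tz": 0, "spin": 0, "fingers": 0}]}}

```text
clock: 14.15
ee_pos: [0.5223, 0.2147, 0.043]
eef_rot: [0.29, -3.128, -0.0]
force: [0.2, -0.4, 0.2]
gripper_width: 0.0428
```

```bash
python3 tray.py 7.4 0 43
```

```text
t 14.15 p [522.3 214.7  43. ] yaw 190.6 tz [-0. -0. -1.] F [ 0.2 -0.4  0.2] w 42.8 q [ 0.19  0.32  1.88  0.    0.95 -1.57]
spin 0.0 then tx,ty,tz [-0.17 -0.06 -0.  ]
tray xyz [ 9.1 -0.6 43. ]
```

Call:
{"name": "send_rows", "arguments": {"deltas": [{"tx": -0.1, "ty": -0.05, "tz": 0.1, "spin": 0, "fingers": 0}, {"tx": 0, "ty": 0, "tz": 0.1, "spin": 0, "fingers": 0}, {"tx": 0, "ty": 0, "tz": 0.1, "spin": 0, "fingers": 0}, {"tx": 0, "ty": 0, "tz": 0, "spin": 0, "fingers": 0}]}}

```text
clock: 14.55
ee_pos: [0.5235, 0.2144, 0.0403]
eef_rot: [0.29, -3.128, 0.0]
force: [-1.3, -0.9, 3.5]
gripper_width: 0.0431
```

```bash
python3 tray.py 7.4 0 39.5
```

```text
t 14.55 p [523.5 214.4  40.3] yaw 190.6 tz [-0. -0. -1.] F [-1.3 -0.9  3.5] w 43.1 q [ 0.19  0.32  1.88 -0.    0.94 -1.57]
spin -0.0 then tx,ty,tz [-0.06 -0.    0.08]
tray xyz [ 8.  -0.  40.3]
```

Call:
{"name": "send_rows", "arguments": {"deltas": [{"tx": -0.1, "ty": 0, "tz": 0.05, "spin": 0, "fingers": 0}, {"tx": -0.1, "ty": 0, "tz": 0.05, "spin": 0, "fingers": 0}, {"tx": 0, "ty": 0, "tz": 0, "spin": 0, "fingers": 0}]}}

```text
clock: 14.85
ee_pos: [0.5249, 0.2147, 0.0397]
eef_rot: [0.29, -3.126, 0.0]
force: [-6.1, -1.2, 8.7]
gripper_width: 0.0432
```

Run:
```python
from held import *
tray.tgo(4.4,0,38.4);print(robot.observe()["wrist_torque"])
held(90,255)
```

```text
t 14.85 p [524.9 214.7  39.7] yaw 190.61 tz [-0.002 -0.    -1.   ] F [-6.1 -1.2  8.7] w 43.2 q [ 0.19  0.33  1.87 -0.    0.94 -1.57]
spin 0.01 then tx,ty,tz [-0.21 -0.01  0.13]
tray xyz [ 6.5 -0.1 39.7]
[-0.20684834  0.88556062 -0.03180128]
held n 13227 x [-44.5  54.8] slope 28.2 mid rel TCP (toolx, up) 12.6 -1.6
```

Call:
{"name": "send_rows", "arguments": {"deltas": [{"tx": 0, "ty": 0, "tz": 0.1, "spin": 0, "fingers": 0}, {"tx": 0, "ty": 0, "tz": 0.05, "spin": 0, "fingers": 0}, {"tx": 0, "ty": 0, "tz": 0, "spin": 0, "fingers": 0}]}}

```text
clock: 15.2
ee_pos: [0.5247, 0.2147, 0.0389]
eef_rot: [0.291, -3.125, 0.001]
force: [-10.5, -2.7, 14.7]
gripper_width: 0.0428
```

Run:
```python
from held import *
tray.tgo(4.4,0,38.4);print(robot.observe()["wrist_torque"])
held(90,255)
```

```text
t 15.2 p [524.7 214.7  38.9] yaw 190.62 tz [-0.003 -0.001 -1.   ] F [-10.5  -2.7  14.7] w 42.8 q [ 0.19  0.33  1.87 -0.    0.94 -1.57]
spin 0.02 then tx,ty,tz [-0.23 -0.02  0.05]
tray xyz [ 6.7 -0.2 38.9]
[-3.87310416e-01  1.39875091e+00  1.22317093e-03]
held n 13454 x [-44.5  55.3] slope 27.2 mid rel TCP (toolx, up) 12.6 -1.7
```

Call:
{"name": "send_rows", "arguments": {"deltas": [{"tx": 0, "ty": 0, "tz": -0.05, "spin": 0, "fingers": 0}, {"tx": 0, "ty": 0, "tz": 0, "spin": 0, "fingers": 0.53}, {"tx": 0, "ty": 0, "tz": 0, "spin": 0, "fingers": 0.6}, {"tx": 0, "ty": 0, "tz": 0, "spin": 0, "fingers": 0.7}, {"tx": 0, "ty": 0, "tz": -0.5, "spin": 0, "fingers": 0.7}, {"tx": 0, "ty": 0, "tz": -2, "spin": 0, "fingers": 0.7}, {"tx": -2, "ty": 0, "tz": -4, "spin": 0, "fingers": 0.7}, {"tx": -3, "ty": 0, "tz": -4.5, "spin": 0, "fingers": 0.7}, {"tx": -3, "ty": 0, "tz": -4.5, "spin": 0, "fingers": 0.7}, {"tx": -1, "ty": 0, "tz": -1, "spin": 0, "fingers": 0.7}]}}

```text
clock: 16.25
ee_pos: [0.6142, 0.2312, 0.2035]
eef_rot: [-0.289, 3.116, 0.002]
force: [-0.2, 0.2, -0.4]
gripper_width: 0.0596
```

Run:
```python
from chk import *
from go import go
im,X,_,_=cam("wrist");X=X*1000;save("w5.png",im[:300,120:440])
h=cv2.cvtColor(im,cv2.COLOR_RGB2HSV);H,S,V=[h[...,i].astype(int) for i in range(3)];r,g,b=[im[...,i].astype(int) for i in range(3)]
for m in comps((V>215)&(S<45),(195,80,365,250),3): rep("cleat",X,m)
rep("cherry",X,comps((r>110)&(g<80)&(r>2.5*g),(235,0,325,220))[0])
rep("walnut",X,comps(V<50,(235,0,325,120))[0])
go(555,-318,170,180.7)
```

```text
cleat 488 tray ctr [-30.7   0.1] size [109.3   4.2] ang 90.0 x [-32.8 -28.6] z [13.5 16.7] slope 3.3 z0 16.8
cleat 420 tray ctr [-56.6  -0.3] size [  3.6 109.1] ang 0.08 x [-58.4 -54.9] z [13.3 16.5] slope 0.1 z0 15.0
cleat 148 tray ctr [ -4.5 -39.7] size [ 3.9 29. ] ang 0.12 x [-6.4 -2.5] z [13.2 16.9] slope 2.1 z0 15.2
cherry 5534 tray ctr [16.6 -0.6] size [88.4 43.6] ang 0.03 x [-27.6  60.1] z [18.2 63. ] slope 27.4 z0 32.1
walnut 1158 tray ctr [69.5 -0.4] size [43.5 12.5] ang 89.76 x [63.4 75.6] z [55.2 63.9] slope 29.5 z0 20.4
t 16.3 p [614.4 231.1 202.8] yaw 190.57 tz [ 0.011  0.002 -1.   ] F [ 0.3 -0.3  1.2] w 59.8 q [ 0.19  0.29  1.58 -0.    1.26 -1.57]
spin 9.87 then tx,ty,tz [  6.61 -54.84   3.28]
```

View pics/w5.png

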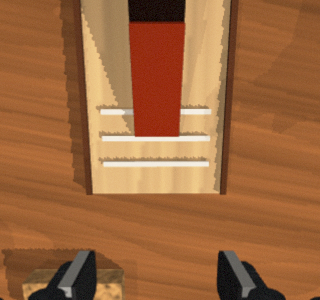

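The cherry lies on the walnut with its foot on cleat 2 (crop pixel (157,136)). Measured slope is 27.4 degrees, and both swatches sit about 0.5 mm off centre. Now the maple.

Call:
{"name": "send_rows", "arguments": {"deltas": [{"tx": 0, "ty": -1, "tz": 0, "spin": 2, "fingers": 0.66}, {"tx": 0.2, "ty": -3, "tz": 0, "spin": 2, "fingers": 0.66}, {"tx": 0.5, "ty": -4.5, "tz": 0, "spin": 2, "fingers": 0.66}, {"tx": 0.5, "ty": -4.7, "tz": 0, "spin": 2, "fingers": 0.66}, {"tx": 0.5, "ty": -4.7, "tz": 0, "spin": 1.9, "fingers": 0.66}, {"tx": 0.5, "ty": -4.7, "tz": 0, "spin": 0, "fingers": 0.66}, {"tx": 0.5, "ty": -4.7, "tz": 0, "spin": 0, "fingers": 0.66}, {"tx": 0.5, "ty": -4.7, "tz": 0, "spin": 0, "fingers": 0.66}, {"tx": 0.5, "ty": -4.7, "tz": 0, "spin": 0, "fingers": 0.66}, {"tx": 0.5, "ty": -4.7, "tz": 0, "spin": 0, "fingers": 0.66}]}}

```text
clock: 17.3
ee_pos: [0.585, -0.1856, 0.1936]
eef_rot: [0.016, -3.137, -0.003]
force: [0.8, 0.5, -0.5]
gripper_width: 0.0564
```

```bash
python3 go.py 557 -318 80 180.7
```

```text
t 17.3 p [ 585.  -185.6  193.6] yaw 180.6 tz [-0.004  0.002 -1.   ] F [ 0.8  0.5 -0.5] w 56.4 q [-0.49  0.21  1.69 -0.    1.25 -2.07]
spin -0.1 then tx,ty,tz [  2.96 -13.2   11.36]
```

Call:
{"name": "send_rows", "arguments": {"deltas": [{"tx": 1, "ty": -4, "tz": 0, "spin": 0, "fingers": 0.66}, {"tx": 1, "ty": -4, "tz": 0.4, "spin": 0, "fingers": 0.66}, {"tx": 0.7, "ty": -3, "tz": 1, "spin": 0, "fingers": 0.66}, {"tx": 0.3, "ty": -2.2, "tz": 1, "spin": 0, "fingers": 0.66}, {"tx": 0, "ty": 0, "tz": 3, "spin": 0, "fingers": 0.66}, {"tx": 0, "ty": 0, "tz": 3.5, "spin": 0, "fingers": 0.66}, {"tx": 0, "ty": 0, "tz": 2, "spin": 0, "fingers": 0.66}, {"tx": 0, "ty": 0, "tz": 0, "spin": 0, "fingers": 0.66}, {"tx": 0, "ty": 0, "tz": 0, "spin": 0, "fingers": 0.66}]}}

```text
clock: 18.2
ee_pos: [0.558, -0.3161, 0.086]
eef_rot: [0.018, -3.139, -0.003]
force: [0.2, 0.6, 0.2]
gripper_width: 0.0563
```

```bash
python3 go.py 557 -318 53 180.7
```

```text
t 18.2 p [ 558.  -316.1   86. ] yaw 180.65 tz [-0.002  0.002 -1.   ] F [0.2 0.6 0.2] w 56.3 q [-0.69  0.4   1.67 -0.    1.07 -2.27]
spin -0.05 then tx,ty,tz [ 0.1  -0.19  3.3 ]
```

Call:
{"name": "send_rows", "arguments": {"deltas": [{"tx": 0, "ty": -0.15, "tz": 1.1, "spin": 0, "fingers": 0.66}, {"tx": 0, "ty": 0, "tz": 1.2, "spin": 0, "fingers": 0.66}, {"tx": 0, "ty": 0, "tz": 0.6, "spin": 0, "fingers": 0.66}, {"tx": 0, "ty": 0, "tz": 0, "spin": 0, "fingers": 0.66}, {"tx": 0, "ty": 0, "tz": 0, "spin": 0, "fingers": 0.66}]}}

```text
clock: 18.7
ee_pos: [0.5593, -0.3182, 0.0581]
eef_rot: [0.019, -3.141, -0.0]
force: [0.4, -0.6, -1.1]
gripper_width: 0.0564
```

```bash
python3 go.py 557.5 -318 53 180.7
```

```text
t 18.7 p [ 559.3 -318.2   58.1] yaw 180.7 tz [-0.  0. -1.] F [ 0.4 -0.6 -1.1] w 56.4 q [-0.69  0.45  1.67 -0.    1.03 -2.28]
spin 0.0 then tx,ty,tz [0.18 0.02 0.51]
```

Call:
{"name": "send_rows", "arguments": {"deltas": [{"tx": 0.2, "ty": 0, "tz": 0.3, "spin": 0, "fingers": 0.66}, {"tx": 0, "ty": 0, "tz": 0.3, "spin": 0, "fingers": 0.66}, {"tx": 0, "ty": 0, "tz": 0, "spin": 0, "fingers": 0.5}, {"tx": 0, "ty": 0, "tz": 0, "spin": 0, "fingers": 0.3}, {"tx": 0, "ty": 0, "tz": 0, "spin": 0, "fingers": 0}, {"tx": 0, "ty": 0, "tz": 0, "spin": 0, "fingers": 0}, {"tx": 0, "ty": 0, "tz": 0, "spin": 0, "fingers": 0}]}}

```text
clock: 19.4
ee_pos: [0.5573, -0.3182, 0.0522]
eef_rot: [0.019, -3.141, -0.0]
force: [0.3, 0.5, -0.3]
gripper_width: 0.0429
```

Call:
{"name": "send_rows", "arguments": {"deltas": [{"tx": 0, "ty": 0, "tz": -0.5, "spin": 0, "fingers": 0}, {"tx": 0, "ty": 0, "tz": -2, "spin": 0, "fingers": 0}, {"tx": 0, "ty": 0, "tz": -4, "spin": 0, "fingers": 0}, {"tx": 0, "ty": 0, "tz": -4, "spin": 0, "fingers": 0}, {"tx": 0, "ty": 2, "tz": -4, "spin": -2, "fingers": 0}, {"tx": 0, "ty": 4, "tz": -2, "spin": -2, "fingers": 0}, {"tx": 0, "ty": 4.8, "tz": 0, "spin": -2, "fingers": 0}, {"tx": 0, "ty": 4.8, "tz": 0, "spin": -2, "fingers": 0}, {"tx": 0, "ty": 4.8, "tz": 0, "spin": -1.9, "fingers": 0}, {"tx": 0, "ty": 4.8, "tz": 0, "spin": 0, "fingers": 0}]}}

```text
clock: 20.4
ee_pos: [0.5291, -0.0664, 0.2178]
eef_rot: [-0.29, 3.127, -0.0]
force: [1.0, 0.1, 0.6]
gripper_width: 0.0428
```

```bash
python3 tray.py -35 0 216
```

```text
t 20.4 p [529.1 -66.4 217.8] yaw 190.61 tz [ 0.001 -0.    -1.   ] F [1.  0.1 0.6] w 42.8 q [-0.34 -0.01  1.88  0.    1.27 -2.09]
spin 0.01 then tx,ty,tz [-8.9  27.69  0.18]
tray xyz [ 54.  276.9 217.8]
```

Call:
{"name": "send_rows", "arguments": {"deltas": [{"tx": -1.3, "ty": 4.5, "tz": 0, "spin": 0, "fingers": 0}, {"tx": -1.5, "ty": 4.5, "tz": 0, "spin": 0, "fingers": 0}, {"tx": -1.5, "ty": 4.5, "tz": 0, "spin": 0, "fingers": 0}, {"tx": -1.5, "ty": 4.5, "tz": 0, "spin": 0, "fingers": 0}, {"tx": -1.4, "ty": 4.5, "tz": 0, "spin": 0, "fingers": 0}, {"tx": -1.2, "ty": 3.5, "tz": 0, "spin": 0, "fingers": 0}, {"tx": -0.5, "ty": 1.5, "tz": 0, "spin": 0, "fingers": 0}, {"tx": 0, "ty": 0.2, "tz": 0, "spin": 0, "fingers": 0}, {"tx": 0, "ty": 0, "tz": 0, "spin": 0, "fingers": 0}, {"tx": 0, "ty": 0, "tz": 0, "spin": 0, "fingers": 0}]}}

```text
clock: 21.4
ee_pos: [0.5661, 0.2191, 0.2172]
eef_rot: [0.288, -3.128, 0.001]
force: [-0.5, 0.2, -0.7]
gripper_width: 0.0429
```

Run:
```python
from held import *
held(190,256)
tray.tgo(-16,0,64)
```

```text
held n 4074 x [-35.8  50.3] slope 30.0 mid rel TCP (toolx, up) 9.0 -1.6
t 21.45 p [566.2 219.  217.3] yaw 190.49 tz [-0. -0. -1.] F [-0.2  0.2 -0.4] w 43.1 q [ 0.18  0.17  1.69 -0.    1.28 -1.57]
spin -0.11 then tx,ty,tz [ 1.89  0.32 15.33]
tray xyz [-34.9   3.2 217.3]
```

Call:
{"name": "send_rows", "arguments": {"deltas": [{"tx": 0.4, "ty": 0.15, "tz": 3, "spin": -0.1, "fingers": 0}, {"tx": 0.8, "ty": 0.15, "tz": 4, "spin": 0, "fingers": 0}, {"tx": 0.6, "ty": 0, "tz": 4, "spin": 0, "fingers": 0}, {"tx": 0, "ty": 0, "tz": 3.5, "spin": 0, "fingers": 0}, {"tx": 0, "ty": 0, "tz": 1, "spin": 0, "fingers": 0}, {"tx": 0, "ty": 0, "tz": 0, "spin": 0, "fingers": 0}, {"tx": 0, "ty": 0, "tz": 0, "spin": 0, "fingers": 0}]}}

```text
clock: 22.15
ee_pos: [0.5495, 0.22, 0.0642]
eef_rot: [-0.291, 3.125, 0.0]
force: [1.1, -0.5, -0.6]
gripper_width: 0.043
```

```bash
python3 tray.py -15 0 44
```

```text
t 22.15 p [549.5 220.   64.2] yaw 190.66 tz [ 0.003  0.001 -1.   ] F [ 1.1 -0.5 -0.6] w 43.0 q [ 0.19  0.33  1.81 -0.    1.   -1.57]
spin 0.06 then tx,ty,tz [ 0.37 -0.07  2.02]
tray xyz [-18.7  -0.7  64.2]
```

Call:
{"name": "send_rows", "arguments": {"deltas": [{"tx": 0.2, "ty": -0.05, "tz": 0.8, "spin": 0, "fingers": 0}, {"tx": 0, "ty": 0, "tz": 0.8, "spin": 0, "fingers": 0}, {"tx": 0, "ty": 0, "tz": 0.2, "spin": 0, "fingers": 0}, {"tx": 0, "ty": 0, "tz": 0, "spin": 0, "fingers": 0}, {"tx": 0, "ty": 0, "tz": 0, "spin": 0, "fingers": 0}]}}

```text
clock: 22.65
ee_pos: [0.5461, 0.2194, 0.0443]
eef_rot: [-0.293, 3.128, 0.0]
force: [-0.1, 0.0, -0.4]
gripper_width: 0.0429
```

```bash
python3 tray.py -15 0 42
```

```text
t 22.65 p [546.1 219.4  44.3] yaw 190.71 tz [ 0.  0. -1.] F [-0.1  0.  -0.4] w 42.9 q [ 0.19  0.36  1.82  0.    0.96 -1.57]
spin 0.11 then tx,ty,tz [ 0.02 -0.08  0.23]
tray xyz [-15.2  -0.8  44.3]
```

Call:
{"name": "send_rows", "arguments": {"deltas": [{"tx": 0, "ty": -0.07, "tz": 0.15, "spin": 0.1, "fingers": 0}, {"tx": 0, "ty": 0, "tz": 0.15, "spin": 0, "fingers": 0}, {"tx": 0, "ty": 0, "tz": 0.1, "spin": 0, "fingers": 0}, {"tx": 0, "ty": 0, "tz": 0, "spin": 0, "fingers": 0}]}}

```text
clock: 23.05
ee_pos: [0.546, 0.2186, 0.04]
eef_rot: [0.29, -3.128, 0.0]
force: [0.0, 0.3, 0.3]
gripper_width: 0.043
```

Run:
```python
from held import *
tray.tgo(-17,0,38)
held(190,256)
```

```text
t 23.05 p [546.  218.6  40. ] yaw 190.6 tz [-0. -0. -1.] F [0.  0.3 0.3] w 43.0 q [ 0.19  0.37  1.82 -0.    0.96 -1.57]
spin 0.0 then tx,ty,tz [-0.2 -0.   0.2]
tray xyz [-15.  -0.  40.]
held n 4597 x [-44.3  50.3] slope 29.7 mid rel TCP (toolx, up) 8.8 -1.7
```

Call:
{"name": "send_rows", "arguments": {"deltas": [{"tx": -0.05, "ty": 0, "tz": 0.1, "spin": 0, "fingers": 0}, {"tx": -0.05, "ty": 0, "tz": 0.1, "spin": 0, "fingers": 0}, {"tx": 0, "ty": 0, "tz": 0.05, "spin": 0, "fingers": 0}, {"tx": 0, "ty": 0, "tz": 0, "spin": 0, "fingers": 0}]}}

```text
clock: 23.5
ee_pos: [0.5463, 0.2187, 0.0388]
eef_rot: [0.29, -3.125, 0.001]
force: [-8.1, -1.8, 12.5]
gripper_width: 0.043
```

Run:
```python
from held import *
tray.tgo(-17,0,37);print(robot.observe()["wrist_torque"])
held(190,256)
```

```text
t 23.5 p [546.3 218.7  38.8] yaw 190.62 tz [-0.003 -0.001 -1.   ] F [-8.1 -1.8 12.5] w 43.0 q [ 0.19  0.37  1.82 -0.    0.96 -1.57]
spin 0.02 then tx,ty,tz [-0.17 -0.01  0.18]
tray xyz [-15.3  -0.1  38.8]
[-0.37571771  1.23174807 -0.0327135 ]
held n 4785 x [-43.7  51.2] slope 28.3 mid rel TCP (toolx, up) 9.1 -1.7
```

Call:
{"name": "send_rows", "arguments": {"deltas": [{"tx": -0.03, "ty": 0, "tz": 0.1, "spin": 0, "fingers": 0}, {"tx": -0.03, "ty": 0, "tz": 0.1, "spin": 0, "fingers": 0}, {"tx": 0, "ty": 0, "tz": 0, "spin": 0, "fingers": 0}]}}

```text
clock: 23.85
ee_pos: [0.5462, 0.2187, 0.0378]
eef_rot: [0.291, -3.122, 0.002]
force: [-15.6, -4.2, 22.8]
gripper_width: 0.0431
```

Run:
```python
from held import *
tray.tgo(-17,0,37);print(robot.observe()["wrist_torque"])
held(190,256)
```

```text
t 23.85 p [546.2 218.7  37.8] yaw 190.64 tz [-0.006 -0.002 -1.   ] F [-15.6  -4.2  22.8] w 43.1 q [ 0.19  0.37  1.81 -0.    0.96 -1.57]
spin 0.04 then tx,ty,tz [-0.18 -0.01  0.08]
tray xyz [-15.2  -0.1  37.8]
[-0.691282   2.257467  -0.0655762]
held n 4988 x [-44.5  51.7] slope 27.1 mid rel TCP (toolx, up) 9.0 -1.8
```

Call:
{"name": "send_rows", "arguments": {"deltas": [{"tx": 0, "ty": 0, "tz": 0.08, "spin": 0, "fingers": 0}, {"tx": 0, "ty": 0, "tz": 0, "spin": 0, "fingers": 0}]}}

```text
clock: 24.1
ee_pos: [0.5461, 0.2187, 0.0376]
eef_rot: [0.291, -3.122, 0.002]
force: [-18.4, -5.1, 27.0]
gripper_width: 0.0434
```

Run:
```python
from held import *
tray.tgo(-17,0,37)
held(190,256)
```

```text
t 24.1 p [546.1 218.7  37.6] yaw 190.65 tz [-0.006 -0.002 -1.   ] F [-18.4  -5.1  27. ] w 43.4 q [ 0.19  0.37  1.81 -0.    0.96 -1.57]
spin 0.05 then tx,ty,tz [-0.19 -0.01  0.06]
tray xyz [-15.1  -0.1  37.6]
held n 4962 x [-44.1  52. ] slope 26.7 mid rel TCP (toolx, up) 9.2 -1.8
```

Call:
{"name": "send_rows", "arguments": {"deltas": [{"tx": 0.02, "ty": 0, "tz": -0.1, "spin": 0, "fingers": 0}, {"tx": 0, "ty": 0, "tz": 0, "spin": 0, "fingers": 0.53}, {"tx": 0, "ty": 0, "tz": 0, "spin": 0, "fingers": 0.6}, {"tx": 0, "ty": 0, "tz": 0, "spin": 0, "fingers": 0.7}, {"tx": 0, "ty": 0, "tz": -0.5, "spin": 0, "fingers": 0.7}, {"tx": 0, "ty": 0, "tz": -2, "spin": 0, "fingers": 0.7}, {"tx": -2, "ty": 0, "tz": -4, "spin": 0, "fingers": 0.7}, {"tx": -3, "ty": 0, "tz": -4.5, "spin": 0, "fingers": 0.7}, {"tx": -3, "ty": 0, "tz": -4.5, "spin": 0, "fingers": 0.7}, {"tx": -1, "ty": 0, "tz": -1, "spin": 0, "fingers": 0.7}]}}

```text
clock: 25.15
ee_pos: [0.6364, 0.2353, 0.2015]
eef_rot: [-0.289, 3.116, 0.002]
force: [0.3, 0.5, -0.5]
gripper_width: 0.0599
```

Run:
```python
from chk import *
im,X,_,_=cam("wrist");X=X*1000;save("w6.png",im[:300,120:440])
h=cv2.cvtColor(im,cv2.COLOR_RGB2HSV);H,S,V=[h[...,i].astype(int) for i in range(3)];r,g,b=[im[...,i].astype(int) for i in range(3)]
P=T(X.reshape(-1,3)).reshape(X.shape)
def f(n,c):
    with np.errstate(invalid="ignore"): m=c&(np.abs(P[...,1])<40)&(P[...,2]>17)&(P[...,0]>-70)&(P[...,0]<100)
    rep(n,X,comps(m,(0,0,560,300))[0])
f("maple",(r>200)&(b<200));f("cherry",(r>100)&(g<80)&(r>2.5*g));f("walnut",V<55)
for m in comps((V>215)&(S<45),(195,60,365,250),3): rep("cleat",X,m)
s=im.sum(2)
for u in (235,265,280,290,320): print(u,s[125:165,u])
```

```text
maple 5696 tray ctr [-7.3 -1.1] size [89.4 44.9] ang 0.04 x [-51.9  36.3] z [18.3 60.1] slope 25.5 z0 42.6
cherry 1158 tray ctr [47.2 -0.5] size [13.6 43.7] ang 0.2 x [40.6 53.5] z [53.  60.6] slope 26.0 z0 33.7Traceback (most recent call last):
  File "<stdin>", line 8, in <module>
  File "<stdin>", line 7, in f
IndexError: list index out of range
```

View pics/w6.png

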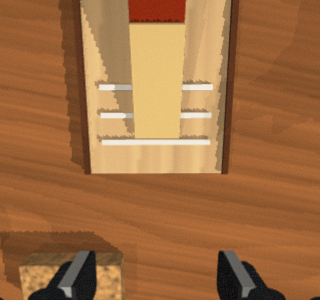

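Run:
```python
from chk import *
import tray
im,X,_,o=cam("wrist");X=X*1000
P=T(X.reshape(-1,3)).reshape(X.shape)
print("cam at tray",T(o[None]*1000))
for u in (225,270,278,285,325): print(u,[(v,*im[v,u],*P[v,u,[0,2]].round(1)) for v in range(133,148)])
cv2.imwrite("pics/w6z.png",cv2.resize(im[125:155,215:340],None,fx=6,fy=6,interpolation=cv2.INTER_NEAREST)[...,::-1])
tray.tgo(-15.5,0,70)
```

```text
cam at tray [[-3.63203801e+01 -1.43258622e-01  3.31653511e+02]]
225 [(133, np.uint8(225), np.uint8(181), np.uint8(125), np.float64(-48.4), np.float64(10.9)), (134, np.uint8(221), np.uint8(174), np.uint8(120), np.float64(-49.4), np.float64(8.8)), (135, np.uint8(214), np.uint8(169), np.uint8(117), np.float64(-50.4), np.float64(10.6)), (136, np.uint8(180), np.uint8(145), np.uint8(99), np.float64(-51.3), np.float64(11.0)), (137, np.uint8(166), np.uint8(134), np.uint8(91), np.float64(-52.3), np.float64(10.9)), (138, np.uint8(152), np.uint8(123), np.uint8(83), np.float64(-53.3), np.float64(10.8)), (139, np.uint8(174), np.uint8(150), np.uint8(124), np.float64(-54.2), np.float64(12.3)), (140, np.uint8(233), np.uint8(224), np.uint8(202), np.float64(-55.1), np.float64(15.1)), (141, np.uint8(240), np.uint8(232), np.uint8(221), np.float64(-56.1), np.float64(14.7)), (142, np.uint8(240), np.uint8(231), np.uint8(219), np.float64(-57.0), np.float64(15.5)), (143, np.uint8(238), np.uint8(230), np.uint8(216), np.float64(-58.1), np.float64(14.4)), (144, np.uint8(237), np.uint8(227), np.uint8(202), np.fl
[... 5152 characters left out ...]
t8(222), np.float64(-57.0), np.float64(15.8)), (143, np.uint8(240), np.uint8(233), np.uint8(222), np.float64(-58.0), np.float64(15.3)), (144, np.uint8(232), np.uint8(213), np.uint8(183), np.float64(-59.5), np.float64(8.6)), (145, np.uint8(223), np.uint8(186), np.uint8(137), np.float64(-60.4), np.float64(10.4)), (146, np.uint8(219), np.uint8(176), np.uint8(119), np.float64(-61.4), np.float64(10.6)), (147, np.uint8(221), np.uint8(175), np.uint8(120), np.float64(-62.4), np.float64(10.3))]
t 25.25 p [634.1 234.9 197.5] yaw 190.58 tz [ 0.006  0.001 -1.   ] F [ 0.   0.2 -0.3] w 60.0 q [ 0.19  0.34  1.52 -0.    1.27 -1.57]
spin -0.02 then tx,ty,tz [ 8.91  0.02 12.75]
tray xyz [-104.6    0.2  197.5]
```

View pics/w6z.png

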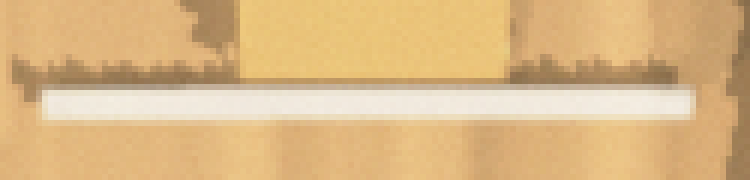

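The maple's foot edge (row 138) stops short of cleat 3 (row 140), a gap of about 2.5 mm. I'll regrip it and ease it down to the cleat.

Call:
{"name": "send_rows", "arguments": {"deltas": [{"tx": 1, "ty": 0, "tz": 0, "spin": 0, "fingers": 0.7}, {"tx": 3, "ty": 0, "tz": 1, "spin": 0, "fingers": 0.7}, {"tx": 3, "ty": 0, "tz": 3, "spin": 0, "fingers": 0.7}, {"tx": 1.7, "ty": 0, "tz": 4, "spin": 0, "fingers": 0.7}, {"tx": 0, "ty": 0, "tz": 4, "spin": 0, "fingers": 0.7}, {"tx": 0, "ty": 0, "tz": 0.8, "spin": 0, "fingers": 0.7}, {"tx": 0, "ty": 0, "tz": 0, "spin": 0, "fingers": 0.7}, {"tx": 0, "ty": 0, "tz": 0, "spin": 0, "fingers": 0.7}]}}

```text
clock: 26.05
ee_pos: [0.5468, 0.2187, 0.0675]
eef_rot: [-0.29, 3.126, 0.0]
force: [0.0, -0.0, 0.6]
gripper_width: 0.0599
```

```bash
python3 tray.py -16.5 0.3 39.5
```

```text
t 26.05 p [546.8 218.7  67.5] yaw 190.6 tz [ 0.002  0.    -1.   ] F [ 0.  -0.   0.6] w 59.9 q [ 0.19  0.32  1.81 -0.    1.   -1.57]
spin 0.0 then tx,ty,tz [-0.08 -0.03  2.8 ]
tray xyz [-15.7  -0.   67.5]
```

Call:
{"name": "send_rows", "arguments": {"deltas": [{"tx": -0.15, "ty": -0.03, "tz": 1, "spin": 0, "fingers": 0.7}, {"tx": 0, "ty": 0, "tz": 1.2, "spin": 0, "fingers": 0.7}, {"tx": 0, "ty": 0, "tz": 0.4, "spin": 0, "fingers": 0.7}, {"tx": 0, "ty": 0, "tz": 0, "spin": 0, "fingers": 0.7}, {"tx": 0, "ty": 0, "tz": 0, "spin": 0, "fingers": 0.7}]}}

```text
clock: 26.55
ee_pos: [0.5475, 0.2186, 0.04]
eef_rot: [0.29, -3.128, -0.0]
force: [0.2, -0.4, 0.3]
gripper_width: 0.06
```

```bash
python3 tray.py -16.5 0.3 39.5
```

```text
t 26.55 p [547.5 218.6  40. ] yaw 190.6 tz [-0.  0. -1.] F [ 0.2 -0.4  0.3] w 60.0 q [ 0.19  0.37  1.81  0.    0.96 -1.57]
spin -0.0 then tx,ty,tz [-0.   -0.    0.05]
tray xyz [-16.5   0.3  40. ]
```

Call:
{"name": "send_rows", "arguments": {"deltas": [{"tx": 0, "ty": 0, "tz": 0, "spin": 0, "fingers": 0.5}, {"tx": 0, "ty": 0, "tz": 0, "spin": 0, "fingers": 0.2}, {"tx": 0, "ty": 0, "tz": 0, "spin": 0, "fingers": 0}, {"tx": 0, "ty": 0, "tz": 0, "spin": 0, "fingers": 0}, {"tx": -0.1, "ty": 0, "tz": 0, "spin": 0, "fingers": 0}, {"tx": -0.1, "ty": 0, "tz": 0.03, "spin": 0, "fingers": 0}, {"tx": 0, "ty": 0, "tz": 0, "spin": 0, "fingers": 0}]}}

```text
clock: 27.25
ee_pos: [0.549, 0.2189, 0.0406]
eef_rot: [0.29, -3.126, 0.0]
force: [-5.0, -1.1, 9.3]
gripper_width: 0.0419
```

```bash
python3 tray.py -19.5 0.3 39.5
```

```text
t 27.25 p [549.  218.9  40.6] yaw 190.61 tz [-0.002 -0.    -1.   ] F [-5.  -1.1  9.3] w 41.9 q [ 0.19  0.37  1.81 -0.    0.96 -1.57]
spin 0.01 then tx,ty,tz [-0.15 -0.01  0.11]
tray xyz [-18.    0.2  40.6]
```

Call:
{"name": "send_rows", "arguments": {"deltas": [{"tx": -0.1, "ty": 0, "tz": 0, "spin": 0, "fingers": 0}, {"tx": -0.1, "ty": 0, "tz": 0, "spin": 0, "fingers": 0}, {"tx": 0, "ty": 0, "tz": 0, "spin": 0, "fingers": 0}]}}

```text
clock: 27.55
ee_pos: [0.5498, 0.2191, 0.0404]
eef_rot: [0.29, -3.123, 0.001]
force: [-10.0, -2.8, 13.3]
gripper_width: 0.0424
```

```bash
python3 tray.py -19.5 0.3 39.5
```

```text
t 27.55 p [549.8 219.1  40.4] yaw 190.62 tz [-0.005 -0.001 -1.   ] F [-10.   -2.8  13.3] w 42.4 q [ 0.19  0.38  1.8  -0.    0.97 -1.57]
spin 0.02 then tx,ty,tz [-0.07 -0.01  0.09]
tray xyz [-18.8   0.2  40.4]
```

Call:
{"name": "send_rows", "arguments": {"deltas": [{"tx": -0.1, "ty": 0, "tz": 0, "spin": 0, "fingers": 0}, {"tx": 0, "ty": 0, "tz": 0, "spin": 0, "fingers": 0}, {"tx": 0.05, "ty": 0, "tz": 0, "spin": 0, "fingers": 0.53}, {"tx": 0, "ty": 0, "tz": 0, "spin": 0, "fingers": 0.6}, {"tx": 0, "ty": 0, "tz": 0, "spin": 0, "fingers": 0.7}, {"tx": 0, "ty": 0, "tz": -0.5, "spin": 0, "fingers": 0.7}, {"tx": 0, "ty": 0, "tz": -2, "spin": 0, "fingers": 0.7}, {"tx": -2, "ty": 0, "tz": -4, "spin": 0, "fingers": 0.7}, {"tx": -3, "ty": 0, "tz": -4.5, "spin": 0, "fingers": 0.7}, {"tx": -3, "ty": 0, "tz": -4.5, "spin": 0, "fingers": 0.7}]}}

```text
clock: 28.55
ee_pos: [0.6266, 0.2334, 0.1899]
eef_rot: [0.29, -3.128, -0.0]
force: [1.3, 0.7, -0.6]
gripper_width: 0.0598
```

```bash
cat > fin.py <<'E'
from chk import *
im,X,_,_=cam("wrist");X=X*1000;save("w7.png",im[:300,120:440])
r,g,b=[im[...,i].astype(int) for i in range(3)]
P=T(X.reshape(-1,3)).reshape(X.shape)
def f(n,c):
    with np.errstate(invalid="ignore"): m=c&(np.abs(P[...,1])<40)&(P[...,2]>17)&(P[...,0]>-70)&(P[...,0]<100)
    k=comps(m,(0,0,560,300))
    if k: rep(n,X,k[0])
f("maple",(r>200)&(b<200));f("cherry",(r>100)&(g<80)&(r>2.5*g));f("walnut",(r<70)&(g<55))
for u in (225,270,278,285,325): print(u,[(v,int(im[v,u,2]),round(float(P[v,u,0]),1)) for v in range(131,150)])
E
python3 fin.py
```

```text
maple 5846 tray ctr [-9.7 -0.8] size [90.1 45. ] ang 0.05 x [-54.5  34.9] z [17.9 59.5] slope 25.0 z0 42.9
cherry 1998 tray ctr [50.2 -0.7] size [22.3 43.7] ang 0.01 x [39.4 61.1] z [52.1 63.5] slope 25.8 z0 33.8
walnut 1 tray ctr [62.8  8.9] size [0. 0.] ang 0.0 x [62.8 62.8] z [56. 56.] slope 24.0 z0 28.0
225 [(131, 146, -34.0), (132, 121, -34.9), (133, 126, -35.9), (134, 124, -36.8), (135, 122, -37.8), (136, 124, -38.7), (137, 123, -39.8), (138, 123, -40.7), (139, 124, -41.7), (140, 123, -42.7), (141, 124, -43.7), (142, 124, -44.6), (143, 127, -45.6), (144, 123, -46.6), (145, 125, -47.6), (146, 127, -48.5), (147, 107, -49.5), (148, 96, -50.5), (149, 92, -51.5)]
270 [(131, 121, -33.6), (132, 120, -34.5), (133, 120, -35.4), (134, 121, -36.3), (135, 124, -37.3), (136, 123, -38.2), (137, 121, -39.1), (138, 121, -40.1), (139, 123, -41.0), (140, 124, -42.0), (141, 121, -42.9), (142, 124, -43.9), (143, 122, -44.9), (144, 123, -45.9), (145, 123, -46.8), (146, 123, -47.8), (147, 123, -48.7), (148, 123, -49.8), (149, 124, -50.8)]
278 [(131, 122, -33.6), (132, 121, -34.5), (133, 122, -35.4),
[... 422 characters left out ...]
, (137, 126, -39.2), (138, 122, -40.1), (139, 118, -41.0), (140, 124, -42.0), (141, 125, -42.9), (142, 123, -43.9), (143, 123, -44.9), (144, 125, -45.8), (145, 122, -46.8), (146, 122, -47.8), (147, 125, -48.7), (148, 120, -49.8), (149, 123, -50.7)]
325 [(131, 135, -33.9), (132, 111, -34.9), (133, 115, -35.8), (134, 114, -36.8), (135, 116, -37.8), (136, 113, -38.7), (137, 115, -39.6), (138, 113, -40.7), (139, 116, -41.7), (140, 111, -42.6), (141, 112, -43.6), (142, 118, -44.6), (143, 116, -45.5), (144, 115, -46.5), (145, 120, -47.4), (146, 125, -48.5), (147, 126, -49.6), (148, 99, -50.4), (149, 83, -51.4)]chk.py:6: RankWarning: Polyfit may be poorly conditioned
  f=np.polyfit(P[:,0],P[:,2],1)
```

Maple foot is now at x = -54.5, against the cleat, at a slope of 25.0 degrees. I'll lift clear and take a last look from overhead.

Call:
{"name": "send_rows", "arguments": {"deltas": [{"tx": 1, "ty": -3, "tz": -3, "spin": 0, "fingers": 0.7}, {"tx": 2, "ty": -4, "tz": -3, "spin": 0, "fingers": 0.7}, {"tx": 2, "ty": -4.5, "tz": -2, "spin": 0, "fingers": 0.7}, {"tx": 2, "ty": -4.5, "tz": 0, "spin": 0, "fingers": 0.7}, {"tx": 2, "ty": -4.5, "tz": 0, "spin": 0, "fingers": 0.7}, {"tx": 0, "ty": -4.5, "tz": 0, "spin": 0, "fingers": 0.7}, {"tx": 0, "ty": -2, "tz": 0, "spin": 0, "fingers": 0.7}, {"tx": 0, "ty": 0, "tz": 0, "spin": 0, "fingers": 0.7}, {"tx": 0, "ty": 0, "tz": 0, "spin": 0, "fingers": 0.7}, {"tx": 0, "ty": 0, "tz": 0, "spin": 0, "fingers": 0.7}]}}

```text
clock: 29.6
ee_pos: [0.5887, -0.0416, 0.2646]
eef_rot: [0.292, -3.128, -0.001]
force: [1.1, -0.7, 0.7]
gripper_width: 0.06
```

Run:
```python
from chk import *
im,X,_,_=cam("top");X=X*1000;old=np.load("top.npz")["i"]
save("top2.png",np.hstack([cv2.resize(im[210:340,100:260],None,fx=3,fy=3),cv2.resize(im[100:230,130:420],(320,390))]))
d=np.abs(im.astype(int)-old).sum(2);print("bystander change px",[(d[y0:y1,x0:x1]>120).sum() for x0,y0,x1,y1 in ((150,130,220,180),(238,132,288,190),(300,138,410,175))])
r,g,b=[im[...,i].astype(int) for i in range(3)];P=T(X.reshape(-1,3)).reshape(X.shape)
def f(n,c):
    with np.errstate(invalid="ignore"): m=c&(np.abs(P[...,1])<30)&(P[...,2]>18)&(P[...,0]>-70)&(P[...,0]<100)
    rep(n,X,comps(m,(0,0,560,420))[0])
f("maple",(r>170)&(b>60));f("cherry",(r>80)&(g<75)&(r>2*g));f("walnut",(r<70)&(g<55))
s=robot.observe();print(s["clock"],s["ee_pos"],s["force"])
```

```text
bystander change px [np.int64(0), np.int64(777), np.int64(0)]
maple 1140 tray ctr [ 0.5 -1.2] size [ 54.8 116.4] ang 84.05 x [-56.1  50.4] z [18.6 62.4] slope 24.2 z0 44.6
cherry 281 tray ctr [50.2  3.1] size [23. 44.] ang 0.77 x [39.  61.6] z [52.8 66.4] slope 18.3 z0 42.9
walnut 268 tray ctr [73.2  2.4] size [41.8 21.6] ang 89.39 x [62.6 83.9] z [54.8 70.8] slope 24.3 z0 30.1
29.65 [ 0.5887308  -0.04145274  0.26456476] [-0.42891389  0.05684408  0.05656402]
```

View pics/top2.png

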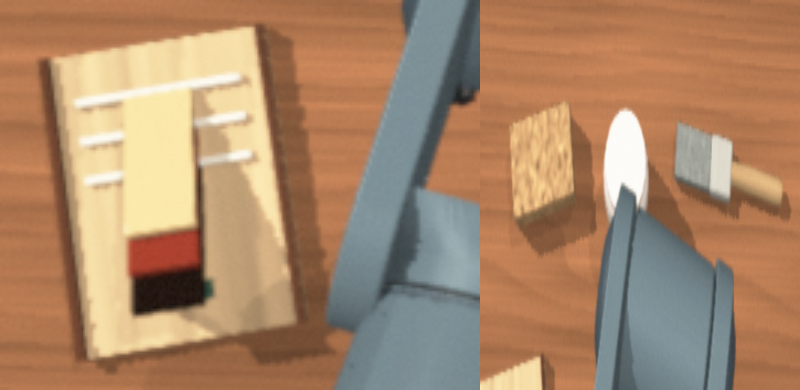

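```bash
python3 -c "
from plant import robot
print(robot.sign_off())"
```

```text
the job is handed in; nothing more can be done
None
```

The job is handed in at 29.7 s of the 72 s allowed. All three swatches are shingled on the tray in order (walnut, cherry, maple), each set down and then let go, with the arm clear of everything.

My last checks, from the wrist camera in the tray's frame:

| Swatch | Slope | Off centre across the tray | Foot |
|---|---|---|---|
| Walnut | 30.0° | 0.5 mm | at cleat 1 |
| Cherry | 27.4° | 0.6 mm | at cleat 2 |
| Maple | 25.0° | 0.8 mm | at cleat 3 |

- **Fan:** it measured straight to about 0.1°. The walnut and cherry readings were taken as each was placed. In the last views only their exposed upper ends could be seen.
- **Maple:** it first came to rest about 2.5 mm short of its cleat, so I gripped it again and slid it in.
- **Overhead view:** the fan looks aligned. It put the cherry and walnut about 2.5–3 mm to one side. I trusted the wrist camera, because the overhead one had read raised parts off to that side before, and the wrist centring is measured against the cleats.
- **Release:** the cherry and maple were still 0.5–2° steeper than their resting slope when let go, so their upper ends settled by up to about 3 mm.
- **Bystanders:** the sanding block and brush showed no change. The glue pot was partly hidden by the arm in the last picture, so I could only see that its visible part was in place. The arm never went near it.

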